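# Make up two sampling kits at the lab bench

## Robot

A 6-joint arm with a two-finger parallel gripper is mounted at the origin on the work surface. World frame = base frame: x ahead of the robot, y to its left, z up, the work surface at z = 0. Lengths are in mm, angles in rad, forces in N, time in s.
With the tool pointing down it reaches from about 350 to 975 mm from the base axis. Payload 7.1 kg.
Tool frame: the origin (TCP) lies between the finger pads; the fingertips stand 8 mm ahead of it and the grasp point (between the pads) lies 11 mm behind it; x points along the fingers, y is the direction in which the jaws open and shut, and the axes are right-handed (so a half turn about x gives the same grasp; the last joint's range is limited). The gripper opens to 88 mm and grips with 3 to 60 N. Pads are 20 mm wide; open, the fingers measure 115 mm over their backs; the gripper's body (75 mm by 178 mm) begins 61 mm behind the grasp point.
Start: joints at [-1.274, 0.423, 1.63, -0, 1.089, -0.019], TCP at [194.128, -594.07, 230.675] pointing down, gripper open.
Joint ranges: [-3, 3], [-0.9, 2.11], [0.09, 2.58], [-1.31, 4.45], [0.11, 2.69], [-2.54, 2.54]. Speed limits (rad/s): [2.39, 2.39, 3.01, 3.14, 3.14, 3.14].

## Interface

Orientations are given as a rotation vector (axis times angle).
In Python, from workcell import ctrl gives the robot as it stands.
- The arm moves only by the tool apply_moves, never from a script. Its argument "increments" is a list of rows, each an object with "gripper": the opening in per cent of the stroke, from 0 (shut) to 100 (fully open); "delta_pos": the shift along the tool's x, y, z in cm, a list of three; "dr": the turn, a rotation vector about the tool's x, y, z in rad, a list of three. In form: [{"gripper": gripper, "delta_pos": [dx, dy, dz], "dr": [ax, ay, az]}, ...]. A call has exactly 5 rows; each row shifts and turns the commanded pose from where the row before left it, along the tool's axes as they then stand; what a row does not reach is not made up. A row lasts 1/12 s, in which the tool goes at most 41.7 mm and 7.16 degrees, less where a joint would pass 70% of its speed; a pose out of reach is approached as far as the arm can. A call with a gripper value outside its range is refused whole. The fingers move at their own pace and stop on an object; the grip force is fixed at half the most. Time passes only in rows, so rows that do not move let the fingers close, or fill a call up. It gives the time, the measured TCP pose, the force and the opening at its end, in the units of the state.
- ctrl.get_obs(): the state, without advancing time (a new reading comes with each control period).
- ctrl.get_image(name): name is "scene" or "top"; returns a dict with "img" (384x512x3 uint8, red, green, blue), "range_z" (384x512 float32, mm along the optical axis (not along the pixel's ray), 0 where there is no reading), "mtx" (3x3 intrinsics, pixels), "k1" (the pictures are not rectified: a ray, as slopes to the right and down, at radius r is drawn at 1 + k1 r^2 times it, then the intrinsics apply), "rvec" (rotation vector, rad) and "tvec" (3), from world to camera coordinates, as OpenCV has them. Camera axes: x right, y down, z forward; pixel columns grow to the right and rows downward; lengths in mm; the calibration is good to about 2 mm. A picture is of the moment at which its call begins.
- ctrl.close_job(): hands the job in, once; it reports no verdict.
The state is a dict: "t": time; "qpos": joint angles; "qvel": joint speeds; "joint_torque": joint torques, N m; "ee_pos": TCP position; "orientation": TCP orientation; "ft_force": force on the tool from outside, world axes, zero at the start; "moment": the same for the moment, N m; "width": finger opening in mm.
Only numpy, scipy, OpenCV 4.12 (cv2) and the standard library are available. Lean on these libraries where they do the work, as an engineer would, in place of code of your own. Each camera call takes 0.05 s, during which the arm holds its last target. There are 200 camera calls.

## Task

Make up the two sampling kits: the petri dish and the short jar go into the square tray; the tall bottle and the steel spatula, which has to be drawn out through the slot of its bin, go into the long tray. Everything ends on the floor of its tray, side by side: jar and bottle standing upright, the dish flat with its top upward, the spatula lying flat wholly inside the tray. Leave the beaker, the tube rack and the amber bottle standing where they are.

Things in the scene. Friction and masses are not known exactly. Their poses are not given: they have to be found in the camera images.
- dish: Closed petri dish, a flat clear and white disc 55.8 mm across and 16.5 mm high, loose, 30 g. Origin: centre of its underside; z up.
- jar: Short white plastic jar with a blue cap, 46 mm across, 46 mm high, loose, 70 g. Straight side to grip from 2 to 34 mm up. Origin: centre of its underside; z up.
- tall_bottle: Tall white plastic bottle with a blue cap on a narrower neck, 46 mm across, 90 mm high, loose, 110 g. Straight side to grip from 2 to 65 mm up, cap 30 mm across. Origin: centre of its underside; z up.
- spatula: Bright flat steel bar 190 mm long, 8 thick, 60 g; handle 14 mm wide (x -95 to +45), blade 18 wide (x 45 to 95). Origin: its very middle; x from handle to blade, z out of its upper face. Starts tilted 0.26 rad, blade on the bin floor, passing up and out through the slot; the outer 75 mm of handle are free, its end 57 mm up. Pull it out along its length, 120 mm to clear.
- bin: Fixed white open-topped bin, 120 mm (x) by 70 mm (y) by 64 mm high, 4 mm walls and floor. Its front wall (at x = -60 to -56 mm, the side nearer the robot) has a closed window, the slot: 26 mm wide, centred on y = 0, from 32 to 56 mm above the bench. Origin: centre of its underside; the spatula comes out towards -x.
- square_tray: Fixed square white tray for the first kit, 172 by 172 mm outside, 162 by 162 mm inside, rim 18 mm high, walls and floor 5 mm thick. Origin: centre of its underside; x and y along its sides, z up.
- long_tray: Fixed oblong white tray for the second kit, 252 (x) by 152 mm (y) outside, 242 by 142 mm inside, rim 18 mm high, walls and floor 5 mm thick. Origin: centre of its underside; x along its long side, z up.
- beaker: Empty glass beaker, 60 mm across, 75 mm high, loose, 120 g; not part of any kit, stands among the stock. Origin: centre of its underside.
- amber: Amber glass reagent bottle with a paper label, 76 mm across, 160 mm high, loose; stays at the back. Origin: centre of its underside.
- rack: Blue tube rack with short tubes, 60 (x) by 120 (y) by 75 mm high, loose; stays at the back. Origin: centre of its underside.
There are look-alikes about, which are no part of the job. Of the things like the spatula, leave any that is blue; of the rest the smaller one is meant. Of the things like the dish, leave any that is turquoise; of the rest the smaller one is meant.

How it is judged (in metres and radians):
At the end, for the whole second after the job is handed in: Dish and short jar on the floor of the square tray, bottle on that of the long tray (underside below 10 mm, within 0.1 rad of upright, inside the rim); spatula in the long tray, middle within 45 mm along and 70 mm across of its centre, below 14 mm, level to 0.04 rad; all at rest (x of dish in the frame of square_tray between -0.06 and 0.06 m and y of dish in the frame of square_tray between -0.06 and 0.06 m and z of each of dish, jar in the frame of square_tray below 0.01 m and angle between each of dish, jar, tall_bottle's own z axis and vertical below 0.1 rad and linear speed of each of dish, jar, tall_bottle, spatula below 0.02 m/s and angular speed of each of dish, jar, tall_bottle, spatula below 0.2 rad/s and x of jar in the frame of square_tray between -0.063 and 0.063 m and y of jar in the frame of square_tray between -0.063 and 0.063 m and x of tall_bottle in the frame of long_tray between -0.103 and 0.103 m and y of tall_bottle in the frame of long_tray between -0.053 and 0.053 m and z of tall_bottle in the frame of long_tray below 0.01 m and x of spatula in the frame of long_tray between -0.045 and 0.045 m and y of spatula in the frame of long_tray between -0.07 and 0.07 m and z of spatula in the frame of long_tray below 0.014 m and angle between spatula's own x axis and vertical between 1.53 and 1.612 rad); the robot touches nothing.
It fails at once if the beaker is moved by more than 20 mm or tipped over (distance of beaker from where it was at the start of the episode above 0.02 m or angle between beaker's own z axis and vertical above 0.3 rad).
It fails at once if the amber bottle is moved by more than 20 mm or tipped over (distance of amber from where it was at the start of the episode above 0.02 m or angle between amber's own z axis and vertical above 0.3 rad).
It fails at once if the tube rack is moved by more than 20 mm or tipped over (distance of rack from where it was at the start of the episode above 0.02 m or angle between rack's own z axis and vertical above 0.3 rad).
It also fails if it takes over 112 s, if anything falls off the work surface, if the arm or the gripper's body presses on something with over 40 N, if the wrist force passes 120 N, or if a joint passes its speed limit or range.

## Working session

There is one attempt and no reset: what is moved stays moved. The work goes in short steps, Python scripts to look and compute and a tool call to move; the robot and the scene stay as the last step left them, time stands still between calls to the robot, and variables do not carry over. Pictures are saved under pics/ and viewed, about 12 in all and at most 16, crops included, and the job is handed in when it is done.

Besides the shell and the picture viewer there is one more tool, called after "Call:" in YAML: its name, and indented under it one key for each argument. apply_moves: Moves the arm, as the interface text tells. Its arguments: {"type":"object","properties":{"increments":{"type":"array","items":{"type":"object","properties":{"gripper":{"type":"number"},"delta_pos":{"type":"array","items":{"type":"number"}},"dr":{"type":"array","items":{"type":"number"}}}}}},"required":["increments"]}

```bash
ls; mkdir -p pics; cat > h.py <<'E'
import numpy as np, cv2
from scipy.spatial.transform import Rotation as R
from workcell import ctrl
def cam(n):
    d=ctrl.get_image(n); K=np.array(d['mtx'],float); k1=d['k1']
    Z=d['range_z']; h,w=Z.shape
    u,v=np.meshgrid(np.arange(w),np.arange(h))
    p=cv2.undistortPoints(np.stack([u.ravel(),v.ravel()],1).astype(np.float64)[:,None],K,np.array([k1,0,0,0,0.]))[:,0]
    pc=np.c_[p,np.ones(len(p))]*Z.ravel()[:,None]
    Rm=R.from_rotvec(np.ravel(d['rvec'])).as_matrix()
    P=((pc-np.ravel(d['tvec']))@Rm).reshape(h,w,3); P[Z==0]=np.nan
    return d['img'],P
E
python3 - <<'E'
from h import *
for n in('scene','top'):
    im,P=cam(n); np.savez(n+'0.npz',im=im,P=P)
    cv2.imwrite(f'pics/{n}0.png',cv2.resize(im[...,::-1],(800,600),interpolation=cv2.INTER_CUBIC))
    print(n,np.isnan(P[...,0]).sum(),[P[r,c].round(0) for r in(100,200,300) for c in(100,256,400)])
print(ctrl.get_obs())
E
```

```text
pics
scene 743 [array([ 244., -672.,    1.]), array([  66., -154.,    0.]), array([-115.,  311.,    1.]), array([ 626., -415.,    2.]), array([470.,  -3.,  -1.]), array([nan, nan, nan]), array([ 888., -246.,    2.]), array([801., 120., 114.]), array([636., 424.,   1.])]
top 795 [array([793., 446.,   0.]), array([791., -38.,   1.]), array([ 793., -490.,    4.]), array([482., 432.,  -0.]), array([480., -36.,  -1.]), array([ 479., -475.,   -3.]), array([188., 422.,  -0.]), array([187., -34.,   2.]), array([ 180., -462.,   -3.])]
{'t': 0.1, 'qpos': array([-1.27399427e+00,  4.23738306e-01,  1.63060842e+00,  2.05075396e-06,
        1.08862825e+00, -1.90410097e-02]), 'qvel': array([-0.00012919, -0.00287032, -0.00132507,  0.00028589, -0.00107089,
        0.00200979]), 'joint_torque': array([ 2.46844511e-04, -5.45614779e+01, -2.74324501e+01,  6.45519909e-02,
        1.88148947e-02, -3.54563849e-05]), 'ee_pos': array([ 193.99092347, -593.60703668,  229.99776707]), 'orientation': array([ 2.05126419,  0.32811139, -2.05165797]), 'ft_force': array([-0.77340305, -0.67938376,  0.26469234]), 'moment': array([-0.06499298, -0.00535003,  0.01572538]), 'width': 87.75337086275367}
```

View pics/top0.png

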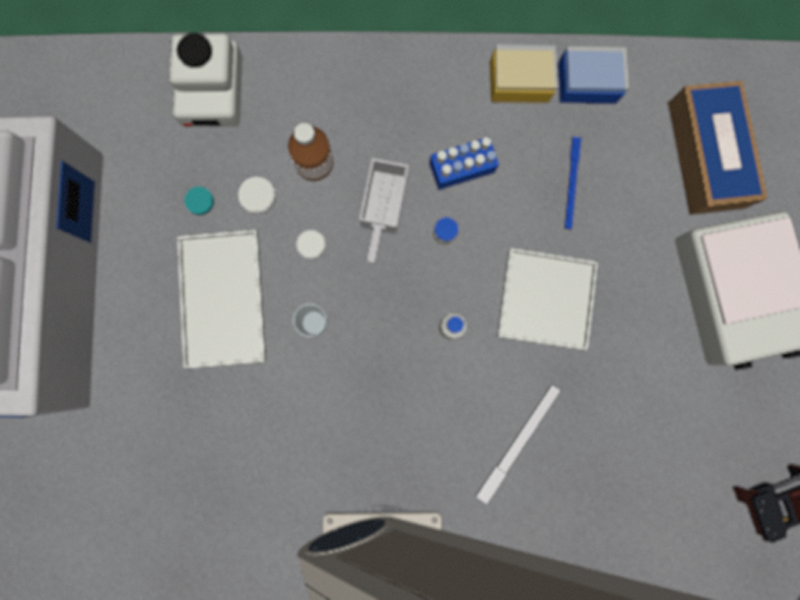

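View pics/scene0.png

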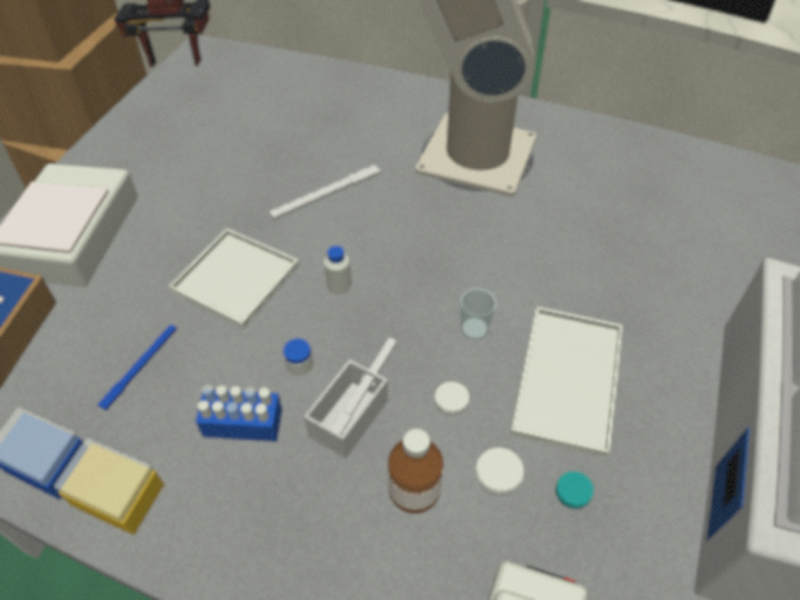

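Dish candidates in the top view (800x600): white (311,244), larger white (256,194), turquoise (198,200). The smaller white one at (311,244) fits. Spatula candidates: the bar in the bin slot (380,225), a longer white bar (518,445) and a blue bar (572,183). The one in the bin fits. I'll measure everything and make one enlarged crop to confirm.

```bash
python3 - <<'E'
from h import *
T=np.load('top0.npz');S=np.load('scene0.npz')
im=T['im'];P=T['P']
def reg(c,r,w,h,zlo,zhi,P=P):
    m=np.zeros(P.shape[:2],bool);m[int((r-h)*.64):int((r+h)*.64),int((c-w)*.64):int((c+w)*.64)]=1
    return m&(P[...,2]>zlo)&(P[...,2]<zhi)
def rep(n,m,P=P):
    q=P[m]; (cx,cy),(a,b),t=cv2.minAreaRect(q[:,:2].astype(np.float32)); 
    (ex,ey),er=cv2.minEnclosingCircle(q[:,:2].astype(np.float32))
    print(n,len(q),'mean',q.mean(0).round(1),'rect',round(cx,1),round(cy,1),round(a,1),round(b,1),round(t,1),'circ r',round(er,1),'zmed',np.median(q[:,2]).round(1))
rep('dish',reg(311,244,25,25,8,40)); rep('bigdish',reg(256,194,28,28,8,40)); rep('turq',reg(198,200,24,24,8,40))
rep('jar',reg(446,230,22,22,36,60)); rep('bottle cap',reg(453,325,22,22,80,110)); rep('bottle sh',reg(453,325,22,22,50,110))
rep('beaker',reg(311,320,26,26,15,90)); rep('rack',reg(463,162,45,35,50,100)); rep('amber',reg(310,145,35,40,60,190))
rep('sq rim',reg(548,300,58,60,10,30)); rep('lt rim',reg(220,300,52,80,10,30))
rep('bin rim',reg(383,195,35,45,57,75)); 
rep('spat out',reg(376,243,18,22,15,75))
rep('long bar',reg(518,445,60,70,4,20))
# spatula handle line
m=reg(376,246,18,20,20,75);q=P[m];print(q[::4].round(0).tolist())
a=cv2.resize(im[90:240,100:330,::-1],None,fx=3.4,fy=3.4,interpolation=cv2.INTER_CUBIC);cv2.imwrite('pics/crop1.png',a)
E
```

```text
dish 267 mean [610.1 134.8  15.7] rect 610.8 134.9 52.8 53.3 44.9 circ r 27.6 zmed 15.8
bigdish 448 mean [707.4 240.5  20.4] rect 708.5 240.7 69.8 70.1 73.0 circ r 36.5 zmed 20.8
turq 256 mean [698.8 353.8  16.1] rect 699.9 354.0 54.6 51.7 26.2 circ r 27.9 zmed 16.2
jar 187 mean [ 632.9 -120.    45. ] rect 633.4 -120.7 43.7 43.1 56.6 circ r 22.8 zmed 45.2
bottle cap 90 mean [ 450.5 -128.6   89. ] rect 449.6 -128.8 27.8 25.2 1.2 circ r 14.8 zmed 88.8
bottle sh 208 mean [ 448.9 -126.9   77. ] rect 450.0 -128.3 42.5 43.3 1.0 circ r 22.6 zmed 72.2
beaker 194 mean [465.1 135.1  56.1] rect 460.1 128.4 56.5 56.2 89.6 circ r 29.9 zmed 61.5
rack 548 mean [ 764.4 -156.5   64.4] rect 766.8 -157.2 59.9 119.3 17.2 circ r 62.9 zmed 68.1
amber 670 mean [764.3 127.7 117.5] rect 773.0 130.3 69.6 75.3 28.8 circ r 38.5 zmed 113.9
sq rim 466 mean [ 507.4 -320.7   16.3] rect 504.2 -318.3 175.2 172.6 81.0 circ r 121.5 zmed 16.5
lt rim 567 mean [510.9 305.3  16.4] rect 508.8 306.7 250.9 156.2 4.8 circ r 144.6 zmed 16.8
bin rim 188 mean [700.7  -4.2  63.2] rect 699.2 -5.8 69.7 122.3 79.6 circ r 68.0 zmed 63
[... 346 characters left out ...]
-0.0, 45.0], [637.0, -12.0, 48.0], [635.0, 11.0, 43.0], [636.0, -0.0, 41.0], [637.0, -12.0, 36.0], [632.0, 11.0, 43.0], [632.0, -0.0, 42.0], [636.0, -18.0, 28.0], [630.0, 8.0, 41.0], [625.0, 11.0, 48.0], [624.0, 14.0, 43.0], [622.0, 2.0, 47.0], [619.0, 5.0, 48.0], [617.0, 8.0, 45.0], [613.0, 14.0, 48.0], [611.0, 17.0, 47.0], [609.0, 5.0, 52.0], [607.0, 8.0, 50.0], [604.0, 11.0, 49.0], [600.0, 17.0, 54.0], [602.0, 5.0, 47.0], [598.0, 11.0, 51.0], [594.0, 14.0, 55.0], [592.0, 17.0, 52.0], [589.0, 20.0, 54.0], [589.0, 8.0, 53.0], [585.0, 14.0, 56.0], [583.0, 17.0, 52.0], [579.0, 20.0, 58.0], [575.0, 23.0, 62.0], [576.0, 11.0, 58.0], [574.0, 14.0, 55.0], [570.0, 20.0, 59.0], [568.0, 17.0, 54.0]]
```

View pics/crop1.png

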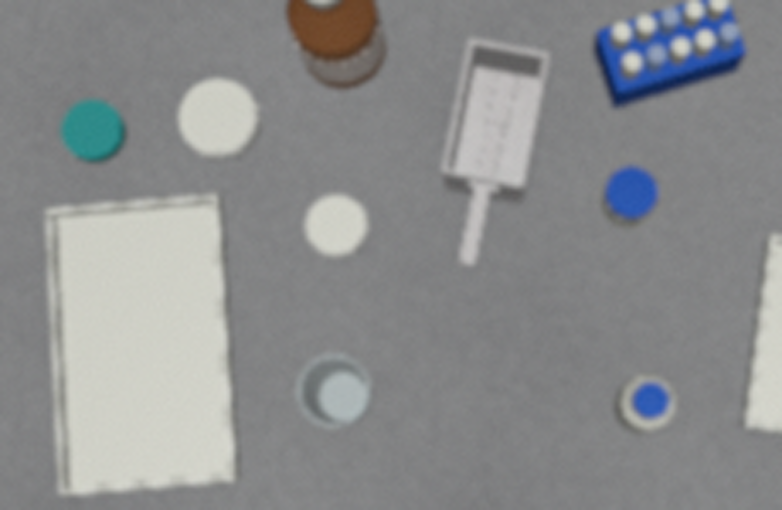

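The crop confirms the small white dish at (336,225), about 55 mm against 73 mm for its neighbour at (217,117). It also shows the 190 mm bar leaving the bin slot at (475,225). Planned order: jar, dish, spatula, bottle. The spatula goes before the bottle so the gripper body clears the bottle's top.

```bash
cat >> h.py <<'E'
def frame(yaw,lean=0,pt=None):
    # tool x down, y (jaws) = world y (sign s) rotated by yaw; lean: tilt so wrist leans forward along heading yaw
    h=np.array([np.cos(yaw),np.sin(yaw),0]); s=np.array([-h[1],h[0],0]); zz=np.array([0,0,1.])
    x=-(np.sin(lean)*h+np.cos(lean)*zz); return x,s
def go(p,yaw,lean=0):
    o=ctrl.get_obs(); Rc=R.from_rotvec(o['orientation']).as_matrix()
    x,s=frame(yaw,lean)
    if Rc[:,1]@s<0: s=-s
    Rt=np.stack([x,s,np.cross(x,s)],1)
    dr=R.from_matrix(Rc.T@Rt).as_rotvec(); d=np.array(p)-o['ee_pos']
    print('t',round(o['t'],2),'pos',o['ee_pos'].round(1),'w',round(o['width'],1),'F',o['ft_force'].round(1),'\n dr',dr.round(3),'delta cm: tool-now',(Rc.T@d/10).round(2),'after turn',(Rt.T@d/10).round(2),'world mm',d.round(1), 'Rc y',Rc[:,1].round(2),'z',Rc[:,2].round(2))
E
python3 -c "
from h import *
go((633.5,-120.5,130),0)
print(ctrl.get_obs()['qpos'])"
```

```text
t 0.1 pos [ 194.  -593.6  230. ] w 87.8 F [-0.8 -0.7  0.3] 
 dr [0.316 0.    0.001] delta cm: tool-now [ 10.04 -31.3  -56.47] after turn [ 10.   -47.31 -43.95] world mm [ 439.5  473.1 -100. ] Rc y [ 0.31 -0.95 -0.  ] z [-0.95 -0.31 -0.  ]
[-1.27399427e+00  4.23738306e-01  1.63060842e+00  2.05075396e-06
  1.08862825e+00 -1.90410097e-02]
```

Call:
apply_moves:
  increments:
    - {"gripper":100,"delta_pos":[0,0,0],"dr":[0.105,0,0]}
    - {"gripper":100,"delta_pos":[0,0,0],"dr":[0.105,0,0]}
    - {"gripper":100,"delta_pos":[0,0,0],"dr":[0.106,0,0]}
    - {"gripper":100,"delta_pos":[0.5,-2.8,-2.6],"dr":[0,0,0]}
    - {"gripper":100,"delta_pos":[0.5,-2.8,-2.6],"dr":[0,0,0]}

```text
t: 0.52
ee_pos: [245.6, -538.4, 220.3]
orientation: [-2.22, 0.005, 2.219]
ft_force: [0.2, 0.0, -0.6]
width: 88.1
```

Call:
apply_moves:
  increments:
    - {"gripper":100,"delta_pos":[0.5,-2.8,-2.6],"dr":[0,0,0]}
    - {"gripper":100,"delta_pos":[0.5,-2.8,-2.6],"dr":[0,0,0]}
    - {"gripper":100,"delta_pos":[0.5,-2.8,-2.6],"dr":[0,0,0]}
    - {"gripper":100,"delta_pos":[0.5,-2.8,-2.6],"dr":[0,0,0]}
    - {"gripper":100,"delta_pos":[0.5,-2.8,-2.6],"dr":[0,0,0]}

```text
t: 0.93
ee_pos: [376.9, -396.5, 195.3]
orientation: [-2.221, 0.0, 2.221]
ft_force: [0.3, 0.1, 0.2]
width: 88.1
```

Call:
apply_moves:
  increments:
    - {"gripper":100,"delta_pos":[0.5,-2.8,-2.6],"dr":[0,0,0]}
    - {"gripper":100,"delta_pos":[0.5,-2.8,-2.6],"dr":[0,0,0]}
    - {"gripper":100,"delta_pos":[0.5,-2.8,-2.6],"dr":[0,0,0]}
    - {"gripper":100,"delta_pos":[0.5,-2.8,-2.6],"dr":[0,0,0]}
    - {"gripper":100,"delta_pos":[0.5,-2.8,-2.6],"dr":[0,0,0]}

```text
t: 1.35
ee_pos: [507.0, -256.4, 170.2]
orientation: [-2.221, -0.0, 2.222]
ft_force: [-0.3, -0.2, -0.3]
width: 87.6
```

```bash
python3 -c "
from h import *
go((633.5,-120.5,130),0)"
```

```text
t 1.35 pos [ 507.  -256.4  170.2] w 87.6 F [-0.3 -0.2 -0.3] 
 dr [-0.  0.  0.] delta cm: tool-now [  4.02 -13.59 -12.65] after turn [  4.02 -13.59 -12.65] world mm [126.5 135.9 -40.2] Rc y [-0. -1. -0.] z [-1.  0.  0.]
```

Call:
apply_moves:
  increments:
    - {"gripper":100,"delta_pos":[0.8,-2.7,-2.53],"dr":[0,0,0]}
    - {"gripper":100,"delta_pos":[0.8,-2.7,-2.53],"dr":[0,0,0]}
    - {"gripper":100,"delta_pos":[0.8,-2.7,-2.53],"dr":[0,0,0]}
    - {"gripper":100,"delta_pos":[0.8,-2.7,-2.53],"dr":[0,0,0]}
    - {"gripper":100,"delta_pos":[0.8,-2.8,-2.53],"dr":[0,0,0]}

```text
t: 1.77
ee_pos: [633.5, -120.6, 129.9]
orientation: [-2.221, 0.0, 2.222]
ft_force: [0.8, -1.4, 1.4]
width: 87.7
```

```bash
python3 -c "
from h import *
im,P=cam('scene')
cv2.imwrite('pics/s1.png',cv2.resize(im[100:290,90:320,::-1],None,fx=3.4,fy=3.1,interpolation=cv2.INTER_CUBIC))
go((633.5,-120.5,18),0)"
```

```text
t 1.82 pos [ 637.2 -115.9  128.8] w 87.7 F [ 2.4  2.3 -0.2] 
 dr [ 0.002 -0.002  0.002] delta cm: tool-now [11.08  0.48  0.39] after turn [11.08  0.46  0.37] world mm [  -3.7   -4.6 -110.8] Rc y [ 0. -1. -0.] z [-1. -0. -0.]
```

View pics/s1.png

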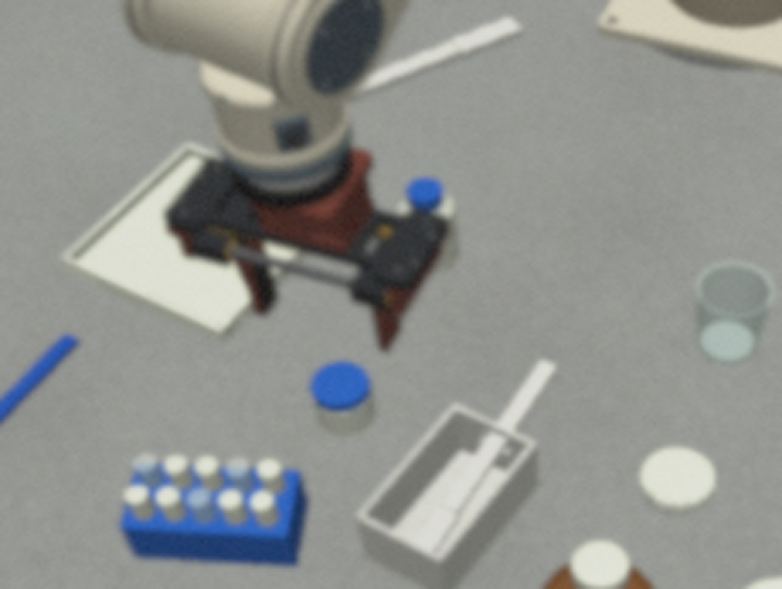

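The picture shows the open fingers at (262,300) and (385,340) above the jar (340,390), with free space all round. Next: descend and grip.

Call:
apply_moves:
  increments:
    - {"gripper":100,"delta_pos":[0,0,0],"dr":[0,0,0]}
    - {"gripper":100,"delta_pos":[3,0,0],"dr":[0,0,0]}
    - {"gripper":100,"delta_pos":[3.5,0,0],"dr":[0,0,0]}
    - {"gripper":100,"delta_pos":[3,0,0],"dr":[0,0,0]}
    - {"gripper":100,"delta_pos":[1.7,0,0],"dr":[0,0,0]}

```text
t: 2.23
ee_pos: [629.8, -122.8, 15.5]
orientation: [-2.215, 0.0, 2.226]
ft_force: [-0.6, 0.2, -0.2]
width: 87.7
```

Call:
apply_moves:
  increments:
    - {"gripper":100,"delta_pos":[0,0,0],"dr":[0,0,0]}
    - {"gripper":0,"delta_pos":[0,0,0],"dr":[0,0,0]}
    - {"gripper":0,"delta_pos":[0,0,0],"dr":[0,0,0]}
    - {"gripper":0,"delta_pos":[0,0,0],"dr":[0,0,0]}
    - {"gripper":0,"delta_pos":[0,0,0],"dr":[0,0,0]}

```text
t: 2.65
ee_pos: [633.8, -122.6, 20.5]
orientation: [2.224, -0.001, -2.218]
ft_force: [0.3, 0.4, 1.1]
width: 64.7
```

Call:
apply_moves:
  increments:
    - {"gripper":0,"delta_pos":[0,0,0],"dr":[0,0,0]}
    - {"gripper":0,"delta_pos":[0,0,0],"dr":[0,0,0]}
    - {"gripper":0,"delta_pos":[0,0,0],"dr":[0,0,0]}
    - {"gripper":0,"delta_pos":[0,0,0],"dr":[0,0,0]}
    - {"gripper":0,"delta_pos":[-0.5,0,0],"dr":[0,0,0]}

```text
t: 3.07
ee_pos: [632.2, -122.0, 23.2]
orientation: [-2.22, -0.0, 2.223]
ft_force: [0.1, -0.2, -1.3]
width: 45.5
```

```bash
python3 -c "
from h import *
a=np.deg2rad(-9.)
c=np.array([504.2,-318.3]);ex=np.array([np.cos(a),np.sin(a)])
print('jar',c-38*ex,'dish',c+38*ex)
j=c-38*ex
go((*j,90),0)"
```

```text
jar [ 466.66784306 -312.35549033] dish [ 541.73215694 -324.24450967]
t 3.07 pos [ 632.2 -122.    23.2] w 45.5 F [ 0.1 -0.2 -1.3] 
 dr [-0.     0.001  0.   ] delta cm: tool-now [-6.66 19.04 16.56] after turn [-6.68 19.04 16.55] world mm [-165.5 -190.4   66.8] Rc y [-0. -1. -0.] z [-1.  0.  0.]
```

Call:
apply_moves:
  increments:
    - {"gripper":0,"delta_pos":[-1.5,0,0],"dr":[0,0,0]}
    - {"gripper":0,"delta_pos":[-2.5,0,0],"dr":[0,0,0]}
    - {"gripper":0,"delta_pos":[-2,1,0.8],"dr":[0,0,0]}
    - {"gripper":0,"delta_pos":[-0.7,2.5,2.2],"dr":[0,0,0]}
    - {"gripper":0,"delta_pos":[0,3,2.6],"dr":[0,0,0]}

```text
t: 3.48
ee_pos: [579.2, -187.2, 94.3]
orientation: [2.226, 0.001, -2.212]
ft_force: [-0.4, -0.7, -0.4]
width: 45.5
```

Call:
apply_moves:
  increments:
    - {"gripper":0,"delta_pos":[0,3,2.6],"dr":[0,0,0]}
    - {"gripper":0,"delta_pos":[0,3,2.6],"dr":[0,0,0]}
    - {"gripper":0,"delta_pos":[0,3,2.6],"dr":[0,0,0]}
    - {"gripper":0,"delta_pos":[0,2.2,2],"dr":[0,0,0]}
    - {"gripper":0,"delta_pos":[0,1.3,1.2],"dr":[0,0,0]}

```text
t: 3.9
ee_pos: [464.6, -314.2, 91.8]
orientation: [-2.221, 0.003, 2.22]
ft_force: [0.3, 0.6, -1.5]
width: 45.4
```

```bash
python3 -c "
from h import *
go((466.7,-312.4,24),0)"
```

```text
t 3.9 pos [ 464.6 -314.2   91.8] w 45.4 F [ 0.3  0.6 -1.5] 
 dr [-0.002 -0.    -0.   ] delta cm: tool-now [ 6.78 -0.19 -0.21] after turn [ 6.78 -0.18 -0.21] world mm [  2.1   1.8 -67.8] Rc y [-0. -1.  0.] z [-1.  0. -0.]
```

Call:
apply_moves:
  increments:
    - {"gripper":0,"delta_pos":[2,0,0],"dr":[0,0,0]}
    - {"gripper":0,"delta_pos":[2,0,0],"dr":[0,0,0]}
    - {"gripper":0,"delta_pos":[1.2,0,0],"dr":[0,0,0]}
    - {"gripper":0,"delta_pos":[0.8,0,0],"dr":[0,0,0]}
    - {"gripper":0,"delta_pos":[0.4,0,0],"dr":[0,0,0]}

```text
t: 4.32
ee_pos: [466.5, -311.7, 26.0]
orientation: [-2.22, -0.001, 2.222]
ft_force: [-0.6, -0.5, -1.2]
width: 45.6
```

Call:
apply_moves:
  increments:
    - {"gripper":0,"delta_pos":[0.1,0,0],"dr":[0,0,0]}
    - {"gripper":0,"delta_pos":[0.1,0,0],"dr":[0,0,0]}
    - {"gripper":0,"delta_pos":[0,0,0],"dr":[0,0,0]}
    - {"gripper":0,"delta_pos":[0,0,0],"dr":[0,0,0]}
    - {"gripper":0,"delta_pos":[0,0,0],"dr":[0,0,0]}

```text
t: 4.73
ee_pos: [467.1, -312.3, 25.3]
orientation: [2.222, -0.001, -2.22]
ft_force: [0.2, -0.4, -0.3]
width: 45.6
```

Call:
apply_moves:
  increments:
    - {"gripper":65,"delta_pos":[0,0,0],"dr":[0,0,0]}
    - {"gripper":65,"delta_pos":[0,0,0],"dr":[0,0,0]}
    - {"gripper":65,"delta_pos":[0,0,0],"dr":[0,0,0]}
    - {"gripper":65,"delta_pos":[0,0,0],"dr":[0,0,0]}
    - {"gripper":65,"delta_pos":[-0.5,0,0],"dr":[0,0,0]}

```text
t: 5.15
ee_pos: [466.2, -311.8, 29.2]
orientation: [-2.22, -0.001, 2.222]
ft_force: [0.3, 0.7, -0.0]
width: 57.3
```

Call:
apply_moves:
  increments:
    - {"gripper":65,"delta_pos":[-2,0,0],"dr":[0,0,0]}
    - {"gripper":65,"delta_pos":[-3,0,0],"dr":[0,0,0]}
    - {"gripper":65,"delta_pos":[-3,0,0],"dr":[0,0,0]}
    - {"gripper":100,"delta_pos":[-2,0,0],"dr":[0,0,0]}
    - {"gripper":100,"delta_pos":[-0.5,0,0],"dr":[0,0,0]}

```text
t: 5.57
ee_pos: [468.4, -313.3, 138.5]
orientation: [2.225, -0.004, -2.214]
ft_force: [0.9, 0.4, 0.3]
width: 66.9
```

```bash
python3 -c "
from h import *
go((610.8,134.9,140),0)
im,P=cam('scene'); m=np.zeros(P.shape[:2],bool);m[140:215,100:200]=1;m&=(P[...,2]>35)&(P[...,2]<62);q=P[m];print(len(q),np.median(q,0))
cv2.imwrite('pics/s2.png',cv2.resize(im[90:280,90:320,::-1],None,fx=3.4,fy=3.1,interpolation=cv2.INTER_CUBIC))
"
```

```text
t 5.57 pos [ 468.4 -313.3  138.5] w 66.9 F [0.9 0.4 0.3] 
 dr [-0.    -0.005 -0.003] delta cm: tool-now [ -0.23 -44.83 -14.23] after turn [ -0.15 -44.82 -14.24] world mm [142.4 448.2   1.5] Rc y [-0. -1.  0.] z [-1.  0. -0.]
198 [ 473.26195412 -306.94390549   51.0179574 ]
```

View pics/s2.png

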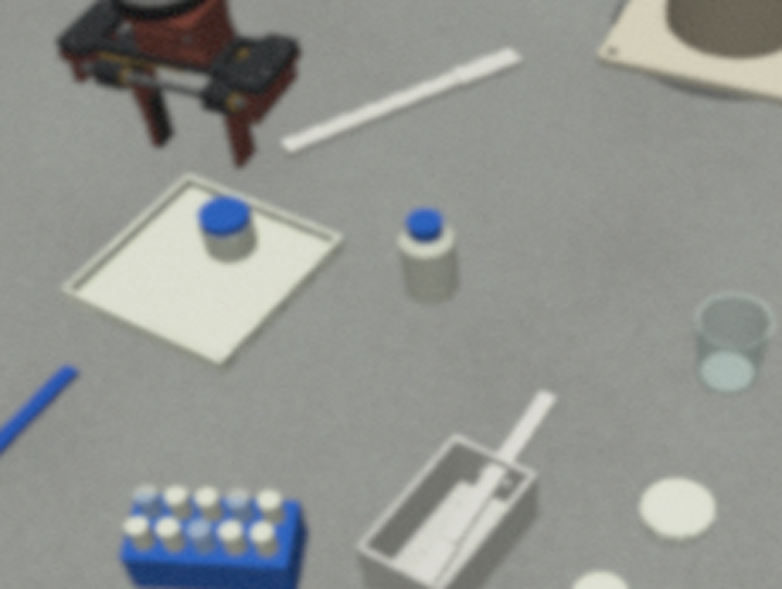

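The jar stands upright in the square tray at (228,230), cap top at z = 51 as it should be. Now the dish.

Call:
apply_moves:
  increments:
    - {"gripper":100,"delta_pos":[0,-2,-0.6],"dr":[0,0,0]}
    - {"gripper":100,"delta_pos":[0,-3.5,-1.1],"dr":[0,0,0]}
    - {"gripper":100,"delta_pos":[0,-3.5,-1.1],"dr":[0,0,0]}
    - {"gripper":100,"delta_pos":[0,-3.5,-1.1],"dr":[0,0,0]}
    - {"gripper":100,"delta_pos":[0,-3.5,-1.1],"dr":[0,0,0]}

```text
t: 6.03
ee_pos: [516.0, -150.5, 133.3]
orientation: [-2.218, 0.0, 2.223]
ft_force: [0.5, -0.5, 0.2]
width: 87.9
```

Call:
apply_moves:
  increments:
    - {"gripper":100,"delta_pos":[0,-3.5,-1.1],"dr":[0,0,0]}
    - {"gripper":100,"delta_pos":[0,-3.5,-1.1],"dr":[0,0,0]}
    - {"gripper":100,"delta_pos":[0,-3.5,-1.1],"dr":[0,0,0]}
    - {"gripper":100,"delta_pos":[0,-3.5,-1.1],"dr":[0,0,0]}
    - {"gripper":100,"delta_pos":[0,-3.5,-1.1],"dr":[0,0,0]}

```text
t: 6.45
ee_pos: [571.1, 24.7, 133.2]
orientation: [-2.219, 0.0, 2.224]
ft_force: [0.8, -0.5, -0.5]
width: 87.8
```

Call:
apply_moves:
  increments:
    - {"gripper":100,"delta_pos":[0,-3.5,-1.1],"dr":[0,0,0]}
    - {"gripper":100,"delta_pos":[0,-3.5,-1.1],"dr":[0,0,0]}
    - {"gripper":100,"delta_pos":[0,-3,-1.1],"dr":[0,0,0]}
    - {"gripper":100,"delta_pos":[0,-1.3,-0.4],"dr":[0,0,0]}
    - {"gripper":100,"delta_pos":[0,0,0],"dr":[0,0,0]}

```text
t: 6.87
ee_pos: [608.8, 138.4, 133.3]
orientation: [2.219, 0.003, -2.221]
ft_force: [-0.3, 0.9, 0.3]
width: 87.8
```

```bash
python3 -c "
from h import *
go((610.8,134.9,12),0)"
```

```text
t 6.87 pos [608.8 138.4 133.3] w 87.8 F [-0.3  0.9  0.3] 
 dr [0.003 0.001 0.   ] delta cm: tool-now [12.13  0.35 -0.21] after turn [12.13  0.35 -0.2 ] world mm [   2.    -3.5 -121.3] Rc y [ 0. -1. -0.] z [-1. -0.  0.]
```

Call:
apply_moves:
  increments:
    - {"gripper":100,"delta_pos":[2,0,-0.2],"dr":[0,0,0]}
    - {"gripper":100,"delta_pos":[3.5,0,0],"dr":[0,0,0]}
    - {"gripper":100,"delta_pos":[3,0,0],"dr":[0,0,0]}
    - {"gripper":100,"delta_pos":[1.8,0,0],"dr":[0,0,0]}
    - {"gripper":100,"delta_pos":[1,0,0],"dr":[0,0,0]}

```text
t: 7.28
ee_pos: [607.9, 133.7, 18.1]
orientation: [2.215, -0.003, -2.228]
ft_force: [-0.3, -0.2, -0.5]
width: 88.0
```

Call:
apply_moves:
  increments:
    - {"gripper":100,"delta_pos":[0.4,0,0],"dr":[0,0,0]}
    - {"gripper":100,"delta_pos":[0.2,0,0],"dr":[0,0,0]}
    - {"gripper":0,"delta_pos":[0,0,0],"dr":[0,0,0]}
    - {"gripper":0,"delta_pos":[0,0,0],"dr":[0,0,0]}
    - {"gripper":0,"delta_pos":[0,0,0],"dr":[0,0,0]}

```text
t: 7.7
ee_pos: [611.7, 135.9, 17.0]
orientation: [-2.223, -0.0, 2.219]
ft_force: [-0.6, -0.6, -0.1]
width: 71.1
```

Call:
apply_moves:
  increments:
    - {"gripper":0,"delta_pos":[0,0,0],"dr":[0,0,0]}
    - {"gripper":0,"delta_pos":[0,0,0],"dr":[0,0,0]}
    - {"gripper":0,"delta_pos":[0,0,0],"dr":[0,0,0]}
    - {"gripper":0,"delta_pos":[0,0,0],"dr":[0,0,0]}
    - {"gripper":0,"delta_pos":[0,0,0],"dr":[0,0,0]}

```text
t: 8.12
ee_pos: [611.2, 136.0, 16.3]
orientation: [-2.222, -0.0, 2.22]
ft_force: [-1.4, -0.6, 5.8]
width: 54.0
```

```bash
python3 -c "
from h import *
go((541.7,-324.2,135),0)"
```

```text
t 8.12 pos [611.2 136.   16.3] w 54.0 F [-1.4 -0.6  5.8] 
 dr [-0.    -0.001  0.   ] delta cm: tool-now [-11.88  46.02   6.93] after turn [-11.87  46.02   6.95] world mm [ -69.5 -460.2  118.7] Rc y [-0. -1. -0.] z [-1.  0. -0.]
```

Call:
apply_moves:
  increments:
    - {"gripper":0,"delta_pos":[0,0,0],"dr":[0,0,0]}
    - {"gripper":0,"delta_pos":[-0.3,0,0],"dr":[0,0,0]}
    - {"gripper":0,"delta_pos":[-1.5,0,0],"dr":[0,0,0]}
    - {"gripper":0,"delta_pos":[-2.5,0,0],"dr":[0,0,0]}
    - {"gripper":0,"delta_pos":[-1.5,0,0],"dr":[0,0,0]}

```text
t: 8.53
ee_pos: [611.2, 136.0, 75.9]
orientation: [-2.222, -0.0, 2.22]
ft_force: [-0.3, 0.0, 0.0]
width: 53.9
```

```bash
python3 -c "
from h import *
go((541.7,-324.2,135),0)
im,P=cam('scene')
cv2.imwrite('pics/s3.png',cv2.resize(im[150:330,210:400,::-1],None,fx=3.4,fy=3.3,interpolation=cv2.INTER_CUBIC))
"
```

```text
t 8.53 pos [611.2 136.   75.9] w 53.9 F [-0.3  0.   0. ] 
 dr [-0.    -0.001  0.   ] delta cm: tool-now [-5.93 46.02  6.94] after turn [-5.91 46.02  6.95] world mm [ -69.5 -460.2   59.1] Rc y [-0. -1. -0.] z [-1.  0. -0.]
```

View pics/s3.png

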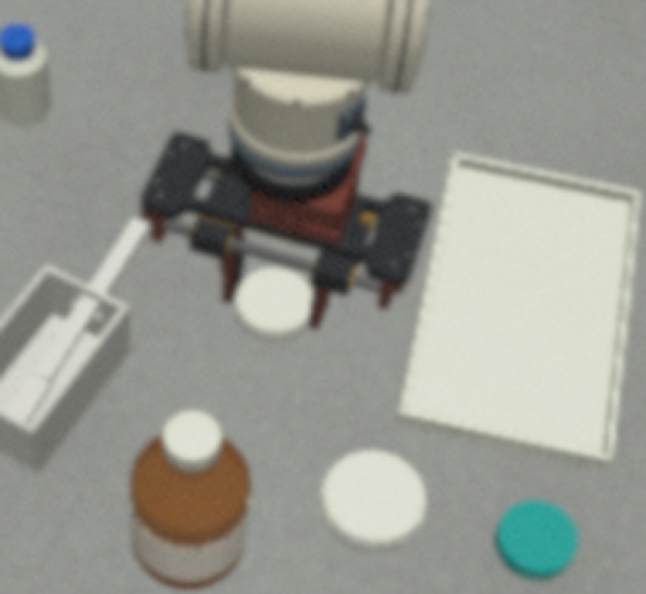

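The dish is held level between the fingers at (275,300). Carrying it to the square tray.

Call:
apply_moves:
  increments:
    - {"gripper":0,"delta_pos":[-2,1,0.1],"dr":[0,0,0]}
    - {"gripper":0,"delta_pos":[-1.5,2.5,0.35],"dr":[0,0,0]}
    - {"gripper":0,"delta_pos":[0,3.5,0.55],"dr":[0,0,0]}
    - {"gripper":0,"delta_pos":[0,3.5,0.55],"dr":[0,0,0]}
    - {"gripper":0,"delta_pos":[0,3.5,0.55],"dr":[0,0,0]}

```text
t: 9.0
ee_pos: [589.4, -5.2, 109.4]
orientation: [2.222, 0.001, -2.22]
ft_force: [-0.1, 0.1, -0.4]
width: 54.1
```

Call:
apply_moves:
  increments:
    - {"gripper":0,"delta_pos":[0,3.5,0.55],"dr":[0,0,0]}
    - {"gripper":0,"delta_pos":[0,3.5,0.55],"dr":[0,0,0]}
    - {"gripper":0,"delta_pos":[0,3.5,0.55],"dr":[0,0,0]}
    - {"gripper":0,"delta_pos":[0,3.5,0.55],"dr":[0,0,0]}
    - {"gripper":0,"delta_pos":[0,3.5,0.55],"dr":[0,0,0]}

```text
t: 9.42
ee_pos: [561.6, -180.7, 108.9]
orientation: [-2.221, 0.0, 2.221]
ft_force: [0.9, -1.2, 0.2]
width: 53.8
```

Call:
apply_moves:
  increments:
    - {"gripper":0,"delta_pos":[0,3.5,0.55],"dr":[0,0,0]}
    - {"gripper":0,"delta_pos":[0,3.5,0.55],"dr":[0,0,0]}
    - {"gripper":0,"delta_pos":[0,3.5,0.55],"dr":[0,0,0]}
    - {"gripper":0,"delta_pos":[0,2.5,0.3],"dr":[0,0,0]}
    - {"gripper":0,"delta_pos":[0,1.5,0.15],"dr":[0,0,0]}

```text
t: 9.83
ee_pos: [540.5, -327.0, 108.9]
orientation: [-2.221, 0.003, 2.22]
ft_force: [-0.5, 0.3, -1.2]
width: 54.2
```

```bash
python3 -c "
from h import *
go((541.7,-324.2,22.5),0)"
```

```text
t 9.83 pos [ 540.5 -327.   108.9] w 54.2 F [-0.5  0.3 -1.2] 
 dr [-0.002 -0.    -0.001] delta cm: tool-now [ 8.64 -0.28 -0.11] after turn [ 8.64 -0.28 -0.12] world mm [  1.2   2.8 -86.4] Rc y [-0. -1.  0.] z [-1.  0. -0.]
```

Call:
apply_moves:
  increments:
    - {"gripper":0,"delta_pos":[2,0,0],"dr":[0,0,0]}
    - {"gripper":0,"delta_pos":[2.5,0,0],"dr":[0,0,0]}
    - {"gripper":0,"delta_pos":[2,0,0],"dr":[0,0,0]}
    - {"gripper":0,"delta_pos":[1,0,0],"dr":[0,0,0]}
    - {"gripper":0,"delta_pos":[0.6,0,0],"dr":[0,0,0]}

```text
t: 10.25
ee_pos: [540.4, -323.0, 26.1]
orientation: [-2.218, -0.002, 2.223]
ft_force: [0.0, 0.5, -1.3]
width: 54.3
```

Call:
apply_moves:
  increments:
    - {"gripper":0,"delta_pos":[0.4,0,0],"dr":[0,0,0]}
    - {"gripper":0,"delta_pos":[0.2,0,0],"dr":[0,0,0]}
    - {"gripper":0,"delta_pos":[0,0,0],"dr":[0,0,0]}
    - {"gripper":0,"delta_pos":[0,0,0],"dr":[0,0,0]}
    - {"gripper":0,"delta_pos":[0,0,0],"dr":[0,0,0]}

```text
t: 10.67
ee_pos: [541.8, -324.4, 22.6]
orientation: [2.223, -0.001, -2.22]
ft_force: [0.8, -0.1, 0.1]
width: 54.0
```

Call:
apply_moves:
  increments:
    - {"gripper":78,"delta_pos":[0,0,0],"dr":[0,0,0]}
    - {"gripper":78,"delta_pos":[0,0,0],"dr":[0,0,0]}
    - {"gripper":78,"delta_pos":[0,0,0],"dr":[0,0,0]}
    - {"gripper":78,"delta_pos":[0,0,0],"dr":[0,0,0]}
    - {"gripper":78,"delta_pos":[-0.5,0,0],"dr":[0,0,0]}

```text
t: 11.08
ee_pos: [540.6, -323.8, 26.1]
orientation: [-2.219, -0.001, 2.222]
ft_force: [-1.2, 0.1, 0.9]
width: 68.3
```

Call:
apply_moves:
  increments:
    - {"gripper":78,"delta_pos":[-2,0,0],"dr":[0,0,0]}
    - {"gripper":78,"delta_pos":[-3,0,0],"dr":[0,0,0]}
    - {"gripper":78,"delta_pos":[-3,0,0],"dr":[0,0,0]}
    - {"gripper":60,"delta_pos":[-3,0,0],"dr":[0,0,0]}
    - {"gripper":60,"delta_pos":[-1,0,0],"dr":[0,0,0]}

```text
t: 11.5
ee_pos: [543.2, -325.4, 151.5]
orientation: [2.226, -0.004, -2.214]
ft_force: [1.8, -0.4, 0.8]
width: 58.6
```

```bash
python3 - <<'E'
from h import *
# spatula: yaw of bin, end at top
T=np.load('top0.npz');P=T['P']
S=np.load('scene0.npz');Q=S['P'];si=S['im']
for nm,PP in(('top',P),('scene',Q)):
    m=(PP[...,0]>560)&(PP[...,0]<632)&(PP[...,1]>-10)&(PP[...,1]<40)&(PP[...,2]>36)&(PP[...,2]<70)
    q=PP[m];mu=q.mean(0);c=(q-mu)@np.array([np.cos(-.1815),np.sin(-.1815),0])
    f=np.polyfit(c,q,1)
    a=np.linspace(c.min(),c.max(),2)
    print(nm,len(q),'ends',[(f[0]*t+f[1]).round(1) for t in a],'yaw',np.arctan2(f[0,1],f[0,0]),'slope',f[0,2])
u=np.array([np.cos(-.1815),np.sin(-.1815)])
cb=np.array([699.2,-5.8]);print('bin-axis end -131:',cb-131*u, 'grasp -92:',cb-92*u)
g=cb-92*u
go((*g,130),-.1815,0.26)
E
```

```text
top 104 ends [array([568.4,  19. ,  58.7]), array([629.8,   7. ,  44.2])] yaw -0.19281502963701735 slope -0.23056633281252942
scene 151 ends [array([568.7,  20.6,  60.1]), array([629.2,   9. ,  44.6])] yaw -0.19008116386221882 slope -0.25215348865724824
bin-axis end -131: [570.35180054  17.84617295] grasp -92: [608.71118816  10.8064726 ]
t 11.5 pos [ 543.2 -325.4  151.5] w 58.6 F [ 1.8 -0.4  0.8] 
 dr [ 0.18  -0.265 -0.027] delta cm: tool-now [  2.07 -33.63  -6.54] after turn [  1.98 -34.25  -0.92] world mm [ 65.6 336.2 -21.5] Rc y [-0. -1.  0.] z [-1.    0.   -0.01]
```

Call:
apply_moves:
  increments:
    - {"gripper":50,"delta_pos":[0,0,0],"dr":[0.095,0,0]}
    - {"gripper":50,"delta_pos":[0,0,0],"dr":[0.095,0,0]}
    - {"gripper":50,"delta_pos":[0.2,-2,-0.1],"dr":[0,0,0]}
    - {"gripper":50,"delta_pos":[0.2,-3.2,-0.2],"dr":[0,0,0]}
    - {"gripper":50,"delta_pos":[0.2,-3.2,-0.2],"dr":[0,0,0]}

```text
t: 11.92
ee_pos: [561.6, -242.3, 140.2]
orientation: [-2.12, 0.205, 2.121]
ft_force: [0.6, -0.4, -0.7]
width: 44.0
```

Call:
apply_moves:
  increments:
    - {"gripper":50,"delta_pos":[0.2,-3.2,-0.2],"dr":[0,0,0]}
    - {"gripper":50,"delta_pos":[0.2,-3.2,-0.2],"dr":[0,0,0]}
    - {"gripper":50,"delta_pos":[0.2,-3.2,-0.2],"dr":[0,0,0]}
    - {"gripper":50,"delta_pos":[0.2,-3.2,-0.2],"dr":[0,0,0]}
    - {"gripper":50,"delta_pos":[0.2,-3.2,-0.2],"dr":[0,0,0]}

```text
t: 12.33
ee_pos: [601.9, -85.8, 130.1]
orientation: [-2.121, 0.202, 2.122]
ft_force: [-0.1, -0.2, 0.1]
width: 43.7
```

Call:
apply_moves:
  increments:
    - {"gripper":50,"delta_pos":[0.2,-3.2,-0.2],"dr":[0,0,0]}
    - {"gripper":50,"delta_pos":[0.2,-3.2,-0.2],"dr":[0,0,0]}
    - {"gripper":50,"delta_pos":[0.2,-2.0,-0.1],"dr":[0,0,0]}
    - {"gripper":50,"delta_pos":[0,-1.4,0],"dr":[0,0,0]}
    - {"gripper":50,"delta_pos":[0,0,0],"dr":[0,0,0]}

```text
t: 12.75
ee_pos: [625.5, 10.2, 124.2]
orientation: [-2.122, 0.199, 2.123]
ft_force: [0.2, 0.6, 0.4]
width: 43.7
```

Call:
apply_moves:
  increments:
    - {"gripper":50,"delta_pos":[0,0,0],"dr":[0,-0.09,0]}
    - {"gripper":50,"delta_pos":[0,0,0],"dr":[0,-0.09,0]}
    - {"gripper":50,"delta_pos":[0,0,0],"dr":[0,-0.08,0]}
    - {"gripper":50,"delta_pos":[0,0,0],"dr":[0,0,0]}
    - {"gripper":50,"delta_pos":[0,0,0],"dr":[0,0,0]}

```text
t: 13.17
ee_pos: [625.6, 6.5, 123.8]
orientation: [-1.82, 0.175, 2.365]
ft_force: [0.6, -0.4, 0.0]
width: 43.8
```

```bash
python3 -c "
from h import *
go((607.2,12,49.1),-.19,.26)
im,P=cam('top');np.savez('top1.npz',im=im,P=P)
m=np.zeros(P.shape[:2],bool);m[150:230,310:390]=1
m&=(P[...,2]>17)&(P[...,2]<60)
def g(x0,x1,y0,y1,z0,z1):
    q=P[(P[...,0]>x0)&(P[...,0]<x1)&(P[...,1]>y0)&(P[...,1]<y1)&(P[...,2]>z0)&(P[...,2]<z1)];print(len(q),np.median(q,0).round(1),cv2.minEnclosingCircle(q[:,:2].astype(np.float32)))
g(430,505,-355,-270,35,60); g(510,580,-365,-285,16,32)
"
```

```text
t 13.17 pos [625.6   6.5 123.8] w 43.8 F [ 0.6 -0.4  0. ] 
 dr [-0.002 -0.001  0.   ] delta cm: tool-now [ 7.71 -0.19 -0.06] after turn [ 7.71 -0.19 -0.07] world mm [-18.4   5.5 -74.7] Rc y [-0.19 -0.98  0.  ] z [-0.95  0.18  0.26]
208 [ 466.1 -309.    49.8] ((467.9416809082031, -310.79229736328125), 23.056013107299805)
257 [ 540.8 -322.3   20.7] ((553.333740234375, -331.41766357421875), 41.390846252441406)
```

Jar and dish heights check out in the tray. Now descend onto the handle and grip.

Call:
apply_moves:
  increments:
    - {"gripper":50,"delta_pos":[2,-0.15,-0.05],"dr":[0,0,0]}
    - {"gripper":50,"delta_pos":[2.5,0,0],"dr":[0,0,0]}
    - {"gripper":50,"delta_pos":[2,0,0],"dr":[0,0,0]}
    - {"gripper":50,"delta_pos":[0.9,0,0],"dr":[0,0,0]}
    - {"gripper":50,"delta_pos":[0.3,0,0],"dr":[0,0,0]}

```text
t: 13.63
ee_pos: [604.6, 12.9, 48.9]
orientation: [-1.817, 0.174, 2.37]
ft_force: [-0.6, 0.9, -0.4]
width: 43.8
```

Call:
apply_moves:
  increments:
    - {"gripper":50,"delta_pos":[0,0,0],"dr":[0,0,0]}
    - {"gripper":50,"delta_pos":[0,0,0],"dr":[0,0,0]}
    - {"gripper":50,"delta_pos":[0,0,0],"dr":[0,0,0]}
    - {"gripper":50,"delta_pos":[0,0,0],"dr":[0,0,0]}
    - {"gripper":50,"delta_pos":[0,0,0],"dr":[0,0,0]}

```text
t: 14.05
ee_pos: [607.5, 13.0, 51.0]
orientation: [-1.822, 0.173, 2.366]
ft_force: [0.4, -0.1, -0.0]
width: 44.2
```

```bash
python3 -c "
from h import *
go((607.2,12,49.1),-.19,.26)
im,P=cam('scene')
cv2.imwrite('pics/s4.png',cv2.resize(im[160:300,170:330,::-1],None,fx=4.4,fy=4.2,interpolation=cv2.INTER_CUBIC))
"
```

```text
t 14.05 pos [607.5  13.   51. ] w 44.2 F [ 0.4 -0.1 -0. ] 
 dr [-0.    -0.002  0.   ] delta cm: tool-now [ 0.18  0.1  -0.03] after turn [ 0.18  0.1  -0.03] world mm [-0.3 -1.  -1.9] Rc y [-0.19 -0.98 -0.  ] z [-0.95  0.18  0.26]
```

View pics/s4.png

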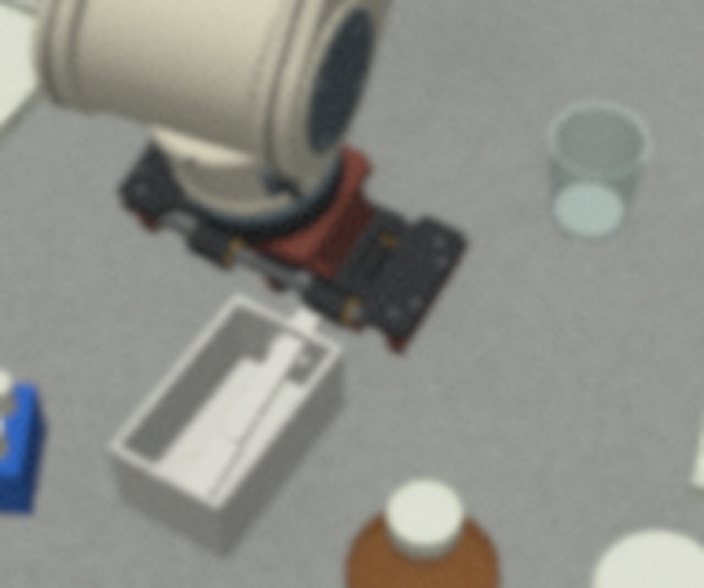

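The gripper straddles the handle, lined up with the bin axis and clear of the bin and beaker. Close and test.

Call:
apply_moves:
  increments:
    - {"gripper":0,"delta_pos":[0.15,0.1,0],"dr":[0,0,0]}
    - {"gripper":0,"delta_pos":[0,0,0],"dr":[0,0,0]}
    - {"gripper":0,"delta_pos":[0,0,0],"dr":[0,0,0]}
    - {"gripper":0,"delta_pos":[0,0,0],"dr":[0,0,0]}
    - {"gripper":0,"delta_pos":[0,0,0],"dr":[0,0,0]}

```text
t: 14.52
ee_pos: [606.2, 12.1, 48.7]
orientation: [-1.82, 0.174, 2.367]
ft_force: [-0.2, 0.1, -0.3]
width: 13.6
```

Call:
apply_moves:
  increments:
    - {"gripper":0,"delta_pos":[0,0,0],"dr":[0,0,0]}
    - {"gripper":0,"delta_pos":[0,0,0],"dr":[0,0,0]}
    - {"gripper":0,"delta_pos":[0,0,0],"dr":[0,0,0]}
    - {"gripper":0,"delta_pos":[0,0,0.5],"dr":[0,0,0]}
    - {"gripper":0,"delta_pos":[0,0,1],"dr":[0,0,0]}

```text
t: 14.93
ee_pos: [592.2, 14.8, 52.4]
orientation: [-1.82, 0.174, 2.366]
ft_force: [0.4, 0.3, -0.6]
width: 13.5
```

```bash
python3 -c "
from h import *
go((607.2,12,49.1),-.19,.26)
"
```

```text
t 14.93 pos [592.2  14.8  52.4] w 13.5 F [ 0.4  0.3 -0.6] 
 dr [-0.    -0.001  0.   ] delta cm: tool-now [-0.08 -0.01 -1.56] after turn [-0.08 -0.01 -1.56] world mm [15.  -2.8 -3.3] Rc y [-0.19 -0.98 -0.  ] z [-0.95  0.18  0.26]
```

Gripped (13.5 mm against a 14 mm handle) with no pull force. Drawing it out another 12.5 cm along tool z.

Call:
apply_moves:
  increments:
    - {"gripper":0,"delta_pos":[0,0,1],"dr":[0,0,0]}
    - {"gripper":0,"delta_pos":[0,0,1],"dr":[0,0,0]}
    - {"gripper":0,"delta_pos":[0,0,1],"dr":[0,0,0]}
    - {"gripper":0,"delta_pos":[0,0,1],"dr":[0,0,0]}
    - {"gripper":0,"delta_pos":[0,0,1],"dr":[0,0,0]}

```text
t: 15.35
ee_pos: [543.3, 24.2, 65.8]
orientation: [-1.82, 0.173, 2.367]
ft_force: [0.1, 0.0, -0.1]
width: 13.5
```

Call:
apply_moves:
  increments:
    - {"gripper":0,"delta_pos":[0,0,1.2],"dr":[0,0,0]}
    - {"gripper":0,"delta_pos":[0,0,1.2],"dr":[0,0,0]}
    - {"gripper":0,"delta_pos":[0,0,1.2],"dr":[0,0,0]}
    - {"gripper":0,"delta_pos":[0,0,1.2],"dr":[0,0,0]}
    - {"gripper":0,"delta_pos":[0,0,1.2],"dr":[0,0,0]}

```text
t: 15.77
ee_pos: [486.4, 35.2, 81.2]
orientation: [-1.82, 0.174, 2.367]
ft_force: [-0.6, -0.4, -0.5]
width: 13.9
```

Call:
apply_moves:
  increments:
    - {"gripper":0,"delta_pos":[0,0,1.2],"dr":[0,0,0]}
    - {"gripper":0,"delta_pos":[0,0,1.2],"dr":[0,0,0]}
    - {"gripper":0,"delta_pos":[0,0,0.6],"dr":[0,0,0]}
    - {"gripper":0,"delta_pos":[0,0,0],"dr":[0,0,0]}
    - {"gripper":0,"delta_pos":[0,0,0],"dr":[0,0,0]}

```text
t: 16.18
ee_pos: [459.4, 40.5, 88.8]
orientation: [-1.821, 0.173, 2.366]
ft_force: [0.4, -0.4, -0.9]
width: 13.6
```

```bash
python3 -c "
from h import *
go((607.2,12,49.1),-.19,.26)
im,P=cam('scene')
cv2.imwrite('pics/s5.png',cv2.resize(im[120:300,170:350,::-1],None,fx=3.8,fy=3.3,interpolation=cv2.INTER_CUBIC))
m=(P[...,0]>545)&(P[...,0]<632)&(P[...,1]>-20)&(P[...,1]<40)&(P[...,2]>36)&(P[...,2]<90)
q=P[m];c=q[:,0];f=np.polyfit(c,q,1);print(len(q),c.min(),c.max(),f[0],[f[0]*t+f[1] for t in (c.min(),c.max())])
"
```

```text
t 16.18 pos [459.4  40.5  88.8] w 13.6 F [ 0.4 -0.4 -0.9] 
 dr [ 0.    -0.001  0.   ] delta cm: tool-now [-2.000e-02  1.000e-02 -1.557e+01] after turn [-4.000e-02  1.000e-02 -1.557e+01] world mm [147.8 -28.5 -39.7] Rc y [-0.19 -0.98 -0.  ] z [-0.95  0.18  0.26]
175 545.1331334727424 603.2999266660735 [ 1.         -0.17799953 -0.26760168] [array([545.13313347,  24.0653344 ,  67.18747203]), array([603.29992667,  13.71167235,  51.62194064])]
```

View pics/s5.png

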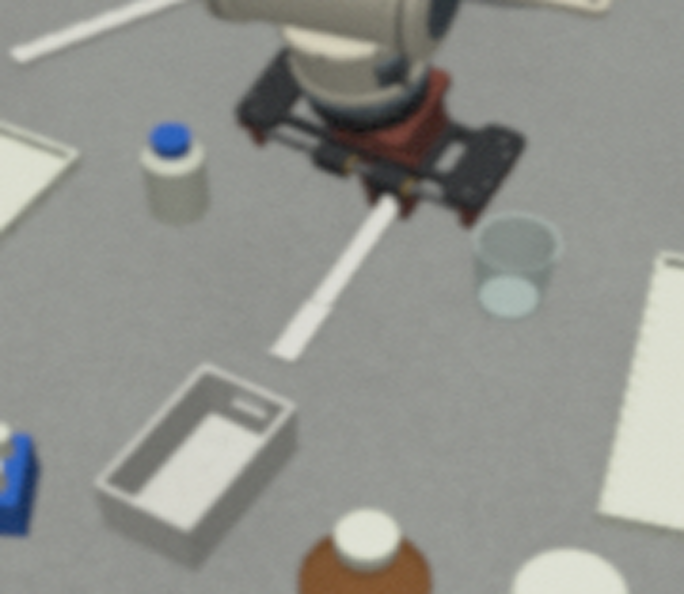

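The spatula is fully out (blade tip at (285,350), bin empty) and in line with the tool; its middle lies about 55 mm ahead of the TCP. Lift, level, turn.

Call:
apply_moves:
  increments:
    - {"gripper":0,"delta_pos":[-2,0,0],"dr":[0,0.09,0]}
    - {"gripper":0,"delta_pos":[-2,0,0],"dr":[0,0.09,0]}
    - {"gripper":0,"delta_pos":[-2,0,0],"dr":[0,0.08,0]}
    - {"gripper":0,"delta_pos":[0,0,0],"dr":[-0.09,0,0]}
    - {"gripper":0,"delta_pos":[0,0,0],"dr":[-0.09,0,0]}

```text
t: 16.65
ee_pos: [469.8, 38.7, 148.9]
orientation: [-2.222, 0.006, 2.215]
ft_force: [-0.2, -0.6, 0.1]
width: 13.9
```

Call:
apply_moves:
  increments:
    - {"gripper":0,"delta_pos":[0,0,0],"dr":[-0.094,0,0]}
    - {"gripper":0,"delta_pos":[0,0,0],"dr":[0,0,0]}
    - {"gripper":0,"delta_pos":[0,0,0],"dr":[0,0,0]}
    - {"gripper":0,"delta_pos":[0,0,0],"dr":[0,0,0]}
    - {"gripper":0,"delta_pos":[0,0,0],"dr":[0,0,0]}

```text
t: 17.07
ee_pos: [469.2, 38.5, 147.3]
orientation: [2.179, 0.089, -2.18]
ft_force: [-0.1, 0.2, -1.7]
width: 13.4
```

```bash
python3 -c "
from h import *
go((451.1,337,140),.084,0)
"
```

```text
t 17.07 pos [469.2  38.5 147.3] w 13.4 F [-0.1  0.2 -1.7] 
 dr [-0.002  0.    -0.   ] delta cm: tool-now [  0.73 -29.9   -0.63] after turn [  0.73 -29.9   -0.7 ] world mm [-18.1 298.5  -7.3] Rc y [ 0.08 -1.    0.  ] z [-1.   -0.08  0.  ]
```

Call:
apply_moves:
  increments:
    - {"gripper":0,"delta_pos":[0,-1.5,0],"dr":[0,0,0]}
    - {"gripper":0,"delta_pos":[0,-3,-0.1],"dr":[0,0,0]}
    - {"gripper":0,"delta_pos":[0,-3,-0.1],"dr":[0,0,0]}
    - {"gripper":0,"delta_pos":[0,-3,-0.1],"dr":[0,0,0]}
    - {"gripper":0,"delta_pos":[0,-3,-0.1],"dr":[0,0,0]}

```text
t: 17.48
ee_pos: [461.6, 174.6, 147.4]
orientation: [2.179, 0.089, -2.18]
ft_force: [1.1, 0.4, -1.5]
width: 13.7
```

Call:
apply_moves:
  increments:
    - {"gripper":0,"delta_pos":[0,-3,-0.1],"dr":[0,0,0]}
    - {"gripper":0,"delta_pos":[0,-3,-0.1],"dr":[0,0,0]}
    - {"gripper":0,"delta_pos":[0,-3,-0.1],"dr":[0,0,0]}
    - {"gripper":0,"delta_pos":[0,-3,0],"dr":[0,0,0]}
    - {"gripper":0,"delta_pos":[0,-2.4,0],"dr":[0,0,0]}

```text
t: 17.9
ee_pos: [452.5, 319.3, 147.3]
orientation: [2.179, 0.091, -2.179]
ft_force: [0.7, -1.1, -0.4]
width: 13.5
```

Call:
apply_moves:
  increments:
    - {"gripper":0,"delta_pos":[0,-1,0],"dr":[0,0,0]}
    - {"gripper":0,"delta_pos":[2,0,0],"dr":[0,0,0]}
    - {"gripper":0,"delta_pos":[3,0,0],"dr":[0,0,0]}
    - {"gripper":0,"delta_pos":[2,0,0],"dr":[0,0,0]}
    - {"gripper":0,"delta_pos":[1,0,0],"dr":[0,0,0]}

```text
t: 18.32
ee_pos: [450.5, 325.7, 64.9]
orientation: [2.174, 0.088, -2.182]
ft_force: [0.1, -0.8, -0.4]
width: 13.1
```

Call:
apply_moves:
  increments:
    - {"gripper":0,"delta_pos":[0,0,0],"dr":[0,0,0]}
    - {"gripper":0,"delta_pos":[0,0,0],"dr":[0,0,0]}
    - {"gripper":0,"delta_pos":[0,0,0],"dr":[0,0,0]}
    - {"gripper":0,"delta_pos":[0,0,0],"dr":[0,0,0]}
    - {"gripper":0,"delta_pos":[0,0,0],"dr":[0,0,0]}

```text
t: 18.73
ee_pos: [452.6, 327.5, 68.7]
orientation: [2.181, 0.092, -2.177]
ft_force: [0.5, 0.0, -0.9]
width: 13.4
```

```bash
python3 -c "
from h import *
go((451.1,337,15),.084,0)
im,P=cam('scene')
cv2.imwrite('pics/s6.png',cv2.resize(im[110:310,250:430,::-1],None,fx=3.8,fy=3,interpolation=cv2.INTER_CUBIC))
for n in('scene','top'):
  if n=='top': im,P=cam(n)
  m=(P[...,0]>485)&(P[...,0]<640)&(P[...,1]>290)&(P[...,1]<400)&(P[...,2]>35)&(P[...,2]<110)
  q=P[m];c=q[:,0];f=np.polyfit(c,q,1);print(n,len(q),c.min(),c.max(),f[0],[f[0]*t+f[1] for t in (c.min(),c.max())])
"
```

```text
t 18.73 pos [452.6 327.5  68.7] w 13.4 F [ 0.5  0.  -0.9] 
 dr [-0.    -0.002  0.001] delta cm: tool-now [ 5.37 -0.96  0.08] after turn [ 5.37 -0.96  0.07] world mm [ -1.5   9.5 -53.7] Rc y [ 0.08 -1.   -0.  ] z [-1.   -0.08 -0.  ]
scene 309 485.3690610570747 605.4648347998199 [1.00000000e+00 8.74230439e-02 9.45943102e-04] [array([485.36906106, 329.47360389,  70.5382273 ]), array([605.4648348 , 339.97274199,  70.65183107])]
top 229 497.60447795317924 604.2185509555627 [ 1.          0.08464444 -0.00261664] [array([497.60447795, 331.44719317,  69.77230067]), array([604.21855096, 340.4714815 ,  69.49332959])]
```

View pics/s6.png

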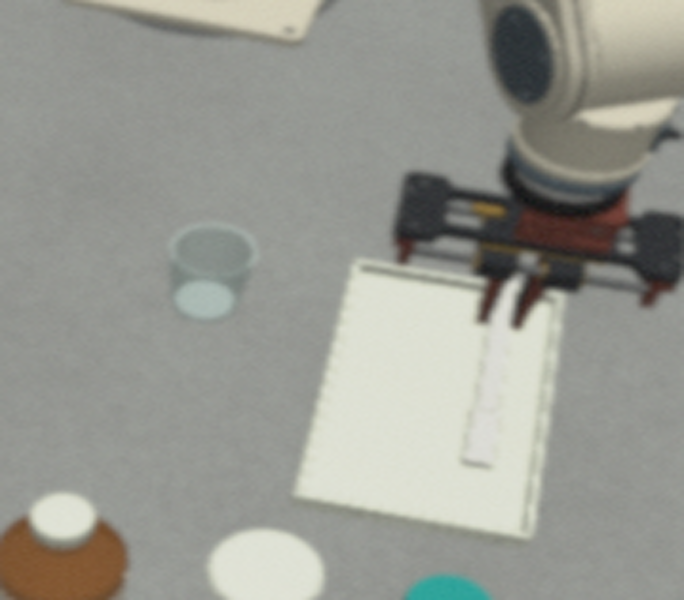

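The picture shows the spatula level and parallel to the tray's long side, wholly inside the tray (blade tip at (478,463), grip at (510,290)). Lowering.

Call:
apply_moves:
  increments:
    - {"gripper":0,"delta_pos":[1.5,-0.5,0],"dr":[0,0,0]}
    - {"gripper":0,"delta_pos":[1.5,0,0],"dr":[0,0,0]}
    - {"gripper":0,"delta_pos":[1,0,0],"dr":[0,0,0]}
    - {"gripper":0,"delta_pos":[0.6,0,0],"dr":[0,0,0]}
    - {"gripper":0,"delta_pos":[0.4,0,0],"dr":[0,0,0]}

```text
t: 19.25
ee_pos: [451.2, 331.9, 16.9]
orientation: [2.178, 0.091, -2.179]
ft_force: [0.0, 0.7, 0.2]
width: 13.7
```

Call:
apply_moves:
  increments:
    - {"gripper":0,"delta_pos":[0.2,0,0],"dr":[0,0,0]}
    - {"gripper":0,"delta_pos":[0.15,0,0],"dr":[0,0,0]}
    - {"gripper":0,"delta_pos":[0,0,0],"dr":[0,0,0]}
    - {"gripper":0,"delta_pos":[0,0,0],"dr":[0,0,0]}
    - {"gripper":0,"delta_pos":[0,0,0],"dr":[0,0,0]}

```text
t: 19.67
ee_pos: [451.7, 332.3, 14.4]
orientation: [2.179, 0.092, -2.178]
ft_force: [-0.0, -0.7, -0.6]
width: 13.5
```

```bash
python3 -c "
from h import *
go((451.1,337,14.5),.084,0)
"
```

```text
t 19.67 pos [451.7 332.3  14.4] w 13.5 F [-0.  -0.7 -0.6] 
 dr [-0.    -0.001  0.   ] delta cm: tool-now [-0.01 -0.48  0.02] after turn [-0.01 -0.48  0.02] world mm [-0.6  4.7  0.1] Rc y [ 0.08 -1.   -0.  ] z [-1.   -0.08 -0.  ]
```

Release and rise (fingers opened only a little; no neighbours yet).

Call:
apply_moves:
  increments:
    - {"gripper":35,"delta_pos":[0,0,0],"dr":[0,0,0]}
    - {"gripper":35,"delta_pos":[0,0,0],"dr":[0,0,0]}
    - {"gripper":35,"delta_pos":[0,0,0],"dr":[0,0,0]}
    - {"gripper":35,"delta_pos":[0,0,0],"dr":[0,0,0]}
    - {"gripper":35,"delta_pos":[-0.5,0,0],"dr":[0,0,0]}

```text
t: 20.08
ee_pos: [451.0, 331.8, 18.6]
orientation: [2.177, 0.091, -2.179]
ft_force: [-0.6, -0.7, -0.1]
width: 30.6
```

Call:
apply_moves:
  increments:
    - {"gripper":35,"delta_pos":[-2,0,0],"dr":[0,0,0]}
    - {"gripper":35,"delta_pos":[-3.5,0,0],"dr":[0,0,0]}
    - {"gripper":100,"delta_pos":[-3.5,0,0],"dr":[0.042,0,0]}
    - {"gripper":100,"delta_pos":[-3.5,0,0],"dr":[0.042,0,0]}
    - {"gripper":100,"delta_pos":[-1.5,0,0],"dr":[0,0,0]}

```text
t: 20.5
ee_pos: [453.1, 333.2, 163.8]
orientation: [-2.224, -0.001, 2.213]
ft_force: [0.3, 0.2, 0.3]
width: 47.5
```

```bash
python3 -c "
from h import *
go((450,-128.5,158),0,0)
im,P=cam('scene')
m=(P[...,0]>400)&(P[...,0]<620)&(P[...,1]>290)&(P[...,1]<365)&(P[...,2]>9.5)&(P[...,2]<60)
q=P[m];print(len(q),cv2.minAreaRect(q[:,:2].astype(np.float32)),np.median(q,0))
im,P=cam('top');q=P[(P[...,0]>425)&(P[...,0]<475)&(P[...,1]>-160)&(P[...,1]<-95)&(P[...,2]>82)];print(cv2.minEnclosingCircle(q[:,:2].astype(np.float32)))
"
```

```text
t 20.5 pos [453.1 333.2 163.8] w 47.5 F [0.3 0.2 0.3] 
 dr [-0.002 -0.005  0.003] delta cm: tool-now [ 0.42 46.18  0.2 ] after turn [ 0.58 46.17  0.31] world mm [  -3.1 -461.7   -5.8] Rc y [-0. -1. -0.] z [-1.  0. -0.]
413 ((504.48773193359375, 332.2022399902344), (202.41944885253906, 66.99024963378906), 2.445230722427368) [523.56215208 336.96848504  13.10895103]
((450.4056091308594, -128.39352416992188), 14.638532638549805)
```

Spatula top at 13.1 mm, where 13 is right. To the bottle.

Call:
apply_moves:
  increments:
    - {"gripper":100,"delta_pos":[0,2,0],"dr":[0,0,0]}
    - {"gripper":100,"delta_pos":[0,3.5,0],"dr":[0,0,0]}
    - {"gripper":100,"delta_pos":[0,3.5,0],"dr":[0,0,0]}
    - {"gripper":100,"delta_pos":[0,3.5,0],"dr":[0,0,0]}
    - {"gripper":100,"delta_pos":[0,3.5,0],"dr":[0,0,0]}

```text
t: 21.02
ee_pos: [450.2, 170.5, 157.9]
orientation: [2.218, 0.0, -2.223]
ft_force: [0.7, -0.7, -0.7]
width: 87.1
```

Call:
apply_moves:
  increments:
    - {"gripper":100,"delta_pos":[0,3.5,0],"dr":[0,0,0]}
    - {"gripper":100,"delta_pos":[0,3.5,0],"dr":[0,0,0]}
    - {"gripper":100,"delta_pos":[0,3.5,0],"dr":[0,0,0]}
    - {"gripper":100,"delta_pos":[0,3.5,0],"dr":[0,0,0]}
    - {"gripper":100,"delta_pos":[0,3.5,0],"dr":[0,0,0]}

```text
t: 21.43
ee_pos: [450.2, -4.5, 158.0]
orientation: [2.219, 0.0, -2.224]
ft_force: [1.7, -0.2, -0.4]
width: 87.6
```

Call:
apply_moves:
  increments:
    - {"gripper":100,"delta_pos":[0,3.5,0],"dr":[0,0,0]}
    - {"gripper":100,"delta_pos":[0,3.5,0],"dr":[0,0,0]}
    - {"gripper":100,"delta_pos":[0,3.5,0],"dr":[0,0,0]}
    - {"gripper":100,"delta_pos":[0,2,0.2],"dr":[0,0,0]}
    - {"gripper":100,"delta_pos":[0,0,0],"dr":[0,0,0]}

```text
t: 21.85
ee_pos: [448.6, -130.8, 158.1]
orientation: [-2.218, 0.004, 2.221]
ft_force: [-0.2, 1.0, 0.9]
width: 87.6
```

Call:
apply_moves:
  increments:
    - {"gripper":100,"delta_pos":[0,0,0],"dr":[0,0,0]}
    - {"gripper":100,"delta_pos":[0,0,0],"dr":[0,0,0]}
    - {"gripper":100,"delta_pos":[0,0,0],"dr":[0,0,0]}
    - {"gripper":100,"delta_pos":[0,0,0],"dr":[0,0,0]}
    - {"gripper":100,"delta_pos":[0,0,0],"dr":[0,0,0]}

```text
t: 22.27
ee_pos: [449.4, -126.9, 158.9]
orientation: [2.221, 0.002, -2.221]
ft_force: [-0.3, -0.3, -0.4]
width: 87.8
```

```bash
python3 -c "
from h import *
go((450.2,-128.4,38),0,0)"
```

```text
t 22.27 pos [ 449.4 -126.9  158.9] w 87.8 F [-0.3 -0.3 -0.4] 
 dr [0.001 0.    0.   ] delta cm: tool-now [12.09  0.15 -0.08] after turn [12.09  0.15 -0.08] world mm [   0.8   -1.5 -120.9] Rc y [ 0. -1. -0.] z [-1. -0.  0.]
```

Call:
apply_moves:
  increments:
    - {"gripper":100,"delta_pos":[2,0.1,-0.1],"dr":[0,0,0]}
    - {"gripper":100,"delta_pos":[3.5,0,0],"dr":[0,0,0]}
    - {"gripper":100,"delta_pos":[3.5,0,0],"dr":[0,0,0]}
    - {"gripper":100,"delta_pos":[2,0,0],"dr":[0,0,0]}
    - {"gripper":100,"delta_pos":[1,0,0],"dr":[0,0,0]}

```text
t: 22.68
ee_pos: [448.9, -127.8, 36.6]
orientation: [-2.217, -0.002, 2.225]
ft_force: [0.2, 0.4, -0.6]
width: 87.7
```

Call:
apply_moves:
  increments:
    - {"gripper":100,"delta_pos":[0,0,0],"dr":[0,0,0]}
    - {"gripper":100,"delta_pos":[0,0,0],"dr":[0,0,0]}
    - {"gripper":0,"delta_pos":[0,0,0],"dr":[0,0,0]}
    - {"gripper":0,"delta_pos":[0,0,0],"dr":[0,0,0]}
    - {"gripper":0,"delta_pos":[0,0,0],"dr":[0,0,0]}

```text
t: 23.1
ee_pos: [451.3, -129.2, 40.2]
orientation: [2.224, -0.001, -2.218]
ft_force: [0.1, -0.1, -0.4]
width: 71.3
```

Call:
apply_moves:
  increments:
    - {"gripper":0,"delta_pos":[0,0,0],"dr":[0,0,0]}
    - {"gripper":0,"delta_pos":[0,0,0],"dr":[0,0,0]}
    - {"gripper":0,"delta_pos":[0,0,0],"dr":[0,0,0]}
    - {"gripper":0,"delta_pos":[0,0,0],"dr":[0,0,0]}
    - {"gripper":0,"delta_pos":[0,0,0],"dr":[0,0,0]}

```text
t: 23.52
ee_pos: [450.6, -129.1, 39.3]
orientation: [2.222, -0.0, -2.221]
ft_force: [-0.7, -1.8, 5.1]
width: 45.3
```

```bash
python3 -c "
from h import *
a=.084;ex=np.array([np.cos(a),np.sin(a)]);ey=np.array([-ex[1],ex[0]])
p=np.array([508.8,306.7])-36*ey+20*ex;print(p)
go((*p,158),0,0)"
```

```text
[531.74992651 272.50495835]
t 23.52 pos [ 450.6 -129.1   39.3] w 45.3 F [-0.7 -1.8  5.1] 
 dr [-0.    -0.001 -0.   ] delta cm: tool-now [-11.88 -40.16  -8.11] after turn [-11.87 -40.16  -8.12] world mm [ 81.2 401.6 118.7] Rc y [-0. -1.  0.] z [-1.  0. -0.]
```

Call:
apply_moves:
  increments:
    - {"gripper":0,"delta_pos":[-1,0,0],"dr":[0,0,0]}
    - {"gripper":0,"delta_pos":[-3,0,0],"dr":[0,0,0]}
    - {"gripper":0,"delta_pos":[-3.5,0,0],"dr":[0,0,0]}
    - {"gripper":0,"delta_pos":[-3.5,-1,-0.2],"dr":[0,0,0]}
    - {"gripper":0,"delta_pos":[-1.5,-2.5,-0.5],"dr":[0,0,0]}

```text
t: 23.93
ee_pos: [458.8, -95.4, 168.2]
orientation: [-2.226, 0.005, 2.216]
ft_force: [1.4, -0.2, -0.2]
width: 45.0
```

Call:
apply_moves:
  increments:
    - {"gripper":0,"delta_pos":[0,-3.2,-0.65],"dr":[0,0,0]}
    - {"gripper":0,"delta_pos":[0,-3.2,-0.65],"dr":[0,0,0]}
    - {"gripper":0,"delta_pos":[0,-3.2,-0.65],"dr":[0,0,0]}
    - {"gripper":0,"delta_pos":[0,-3.2,-0.65],"dr":[0,0,0]}
    - {"gripper":0,"delta_pos":[0,-3.2,-0.65],"dr":[0,0,0]}

```text
t: 24.35
ee_pos: [489.5, 67.7, 164.6]
orientation: [-2.221, 0.0, 2.221]
ft_force: [0.8, 0.0, -1.1]
width: 45.4
```

Call:
apply_moves:
  increments:
    - {"gripper":0,"delta_pos":[0,-3.2,-0.65],"dr":[0,0,0]}
    - {"gripper":0,"delta_pos":[0,-3.2,-0.65],"dr":[0,0,0]}
    - {"gripper":0,"delta_pos":[0,-3.2,-0.65],"dr":[0,0,0]}
    - {"gripper":0,"delta_pos":[0,-3.2,-0.65],"dr":[0,0,0]}
    - {"gripper":0,"delta_pos":[0,-3.2,-0.65],"dr":[0,0,0]}

```text
t: 24.77
ee_pos: [521.9, 227.6, 164.4]
orientation: [2.221, -0.0, -2.222]
ft_force: [0.3, -0.5, -2.1]
width: 45.3
```

Call:
apply_moves:
  increments:
    - {"gripper":0,"delta_pos":[0,-2.5,-0.5],"dr":[0,0,0]}
    - {"gripper":0,"delta_pos":[0,-1.5,-0.3],"dr":[0,0,0]}
    - {"gripper":0,"delta_pos":[0,-0.7,-0.1],"dr":[0,0,0]}
    - {"gripper":0,"delta_pos":[0,0,0],"dr":[0,0,0]}
    - {"gripper":0,"delta_pos":[0,0,0],"dr":[0,0,0]}

```text
t: 25.18
ee_pos: [530.8, 272.1, 163.8]
orientation: [2.22, -0.001, -2.222]
ft_force: [0.9, 0.0, -1.7]
width: 45.7
```

```bash
python3 -c "
from h import *
go((531.7,272.5,46),0,0)"
```

```text
t 25.18 pos [530.8 272.1 163.8] w 45.7 F [ 0.9  0.  -1.7] 
 dr [-0.     0.001 -0.001] delta cm: tool-now [11.78 -0.05 -0.1 ] after turn [11.78 -0.04 -0.09] world mm [   0.9    0.4 -117.8] Rc y [-0. -1.  0.] z [-1.  0.  0.]
```

Call:
apply_moves:
  increments:
    - {"gripper":0,"delta_pos":[2,0,0],"dr":[0,0,0]}
    - {"gripper":0,"delta_pos":[3,0,0],"dr":[0,0,0]}
    - {"gripper":0,"delta_pos":[2.5,0,0],"dr":[0,0,0]}
    - {"gripper":0,"delta_pos":[1.8,0,0],"dr":[0,0,0]}
    - {"gripper":0,"delta_pos":[1,0,0],"dr":[0,0,0]}

```text
t: 25.6
ee_pos: [529.9, 270.6, 58.8]
orientation: [2.217, -0.004, -2.225]
ft_force: [-0.2, 1.0, -1.8]
width: 45.2
```

Call:
apply_moves:
  increments:
    - {"gripper":0,"delta_pos":[0.8,0,0],"dr":[0,0,0]}
    - {"gripper":0,"delta_pos":[0.5,0,0],"dr":[0,0,0]}
    - {"gripper":0,"delta_pos":[0.2,0,0],"dr":[0,0,0]}
    - {"gripper":0,"delta_pos":[0,0,0],"dr":[0,0,0]}
    - {"gripper":0,"delta_pos":[0,0,0],"dr":[0,0,0]}

```text
t: 26.02
ee_pos: [532.0, 273.3, 46.8]
orientation: [-2.222, -0.0, 2.22]
ft_force: [-0.6, 0.2, -1.2]
width: 45.5
```

Call:
apply_moves:
  increments:
    - {"gripper":0,"delta_pos":[0,0,0],"dr":[0,0,0]}
    - {"gripper":0,"delta_pos":[0,0,0],"dr":[0,0,0]}
    - {"gripper":0,"delta_pos":[0,0,0],"dr":[0,0,0]}
    - {"gripper":0,"delta_pos":[0,0,0],"dr":[0,0,0]}
    - {"gripper":0,"delta_pos":[0,0,0],"dr":[0,0,0]}

```text
t: 26.43
ee_pos: [531.5, 273.1, 46.2]
orientation: [-2.222, 0.0, 2.221]
ft_force: [-1.1, -0.1, -1.4]
width: 45.5
```

Call:
apply_moves:
  increments:
    - {"gripper":0,"delta_pos":[0.1,0,0],"dr":[0,0,0]}
    - {"gripper":0,"delta_pos":[0.1,0,0],"dr":[0,0,0]}
    - {"gripper":0,"delta_pos":[0,0,0],"dr":[0,0,0]}
    - {"gripper":70,"delta_pos":[0,0,0],"dr":[0,0,0]}
    - {"gripper":70,"delta_pos":[0,0,0],"dr":[0,0,0]}

```text
t: 26.85
ee_pos: [531.5, 273.2, 44.0]
orientation: [-2.222, 0.0, 2.221]
ft_force: [-0.4, -0.1, -0.5]
width: 55.2
```

Call:
apply_moves:
  increments:
    - {"gripper":70,"delta_pos":[0,0,0],"dr":[0,0,0]}
    - {"gripper":70,"delta_pos":[0,0,0],"dr":[0,0,0]}
    - {"gripper":70,"delta_pos":[-1,0,0],"dr":[0,0,0]}
    - {"gripper":70,"delta_pos":[-2.5,0,0],"dr":[0,0,0]}
    - {"gripper":70,"delta_pos":[-3,0,0],"dr":[0,0,0]}

```text
t: 27.27
ee_pos: [530.1, 272.4, 108.5]
orientation: [2.217, -0.002, -2.225]
ft_force: [-0.1, 1.1, 0.5]
width: 61.5
```

Call:
apply_moves:
  increments:
    - {"gripper":70,"delta_pos":[-3,0,0],"dr":[0,0,0]}
    - {"gripper":70,"delta_pos":[-3,0,0],"dr":[0,0,0]}
    - {"gripper":70,"delta_pos":[-3,2.5,2],"dr":[0,0,0]}
    - {"gripper":70,"delta_pos":[0,3.2,2],"dr":[0,0,0]}
    - {"gripper":70,"delta_pos":[0,3.2,2],"dr":[0,0,0]}

```text
t: 27.68
ee_pos: [473.0, 185.3, 200.1]
orientation: [-2.227, -0.003, 2.216]
ft_force: [-0.9, -1.4, -0.9]
width: 61.7
```

Call:
apply_moves:
  increments:
    - {"gripper":70,"delta_pos":[0,3.5,1],"dr":[0,0,0]}
    - {"gripper":70,"delta_pos":[0,3.5,0],"dr":[0,0,0]}
    - {"gripper":70,"delta_pos":[0,3.5,0],"dr":[0,0,0]}
    - {"gripper":70,"delta_pos":[0,3,0],"dr":[0,0,0]}
    - {"gripper":70,"delta_pos":[0,1.5,0],"dr":[0,0,0]}

```text
t: 28.1
ee_pos: [462.0, 32.7, 198.4]
orientation: [-2.222, 0.002, 2.22]
ft_force: [0.8, 0.0, -0.3]
width: 61.5
```

```bash
python3 - <<'E'
from h import *
go((450,0,200),0)
im,P=cam('top');im2,P2=cam('scene')
def g(n,x0,x1,y0,y1,z0,z1):
  for k,A in(('top',P),('scn',P2)):
    q=A[(A[...,0]>x0)&(A[...,0]<x1)&(A[...,1]>y0)&(A[...,1]<y1)&(A[...,2]>z0)&(A[...,2]<z1)]
    if len(q)>5:
        (c,r)=cv2.minEnclosingCircle(q[:,:2].astype(np.float32)); print(n,k,len(q),np.median(q,0).round(1),np.round(c,1),round(r,1), q[:,2].std().round(2))
g('jar',430,505,-355,-270,40,60); g('dish',512,574,-358,-290,14,32)
g('bottle cap',500,570,240,305,88,105); g('bottle',500,570,240,305,60,105); g('spat',420,600,318,355,9.5,25)
g('beaker',420,505,85,175,15,90);g('rack',700,840,-240,-80,50,100);g('amber',720,830,80,190,60,190)
a=np.vstack([cv2.resize(im[120:250,100:400,::-1],(700,303)),cv2.resize(im2[130:310,80:430,::-1],(700,290))])
cv2.imwrite('pics/fin.png',a)
E
```

```text
t 28.1 pos [462.   32.7 198.4] w 61.5 F [ 0.8  0.  -0.3] 
 dr [-0.002 -0.001 -0.   ] delta cm: tool-now [-0.16  3.28  1.2 ] after turn [-0.16  3.27  1.2 ] world mm [-12.  -32.7   1.6] Rc y [-0. -1.  0.] z [-1.  0. -0.]
jar top 197 [ 466.6 -309.6   50.2] [ 466.9 -311.1] 23.0 2.49
jar scn 172 [ 473.  -308.4   52.1] [ 468.1 -310.1] 23.6 3.74
dish top 271 [ 540.8 -322.4   20.8] [ 542.5 -323.1] 27.9 2.23
dish scn 250 [ 544.1 -320.6   22.7] [ 542.6 -324.1] 28.7 2.65
bottle cap top 95 [531.1 272.8  93.7] [531.7 272.7] 14.9 2.23
bottle cap scn 123 [534.8 273.2  94.7] [531.7 273.2] 16.1 2.27
bottle top 211 [528.2 267.5  78.9] [531.8 272.7] 23.1 10.92
bottle scn 316 [542.  272.9  78.1] [532.5 272.8] 23.9 11.37
spat top 299 [513.2 337.3  12.6] [509.4 337.3] 89.2 1.83
spat scn 375 [526.1 337.1  13.3] [510.2 342. ] 90.4 1.76
beaker top 8 [436.3 115.6  72.8] [436.4 117.3] 6.4 19.73
beaker scn 569 [454.9 128.8  53.4] [460.5 129.3] 31.0 17.84
rack top 551 [ 764.7 -155.8   67.6] [ 766.1 -157.5] 62.3 10.56
rack scn 1000 [ 771.1 -156.3   63.8] [ 768.3 -157.9] 64.7 10.5
amber top 680 [762.9 126.9 113.8] [775.9 131.4] 38.5 27.01
amber scn 1235 [791.7 138.3 113.5] [778.1 133.3] 38.3 26.9
```

View pics/fin.png

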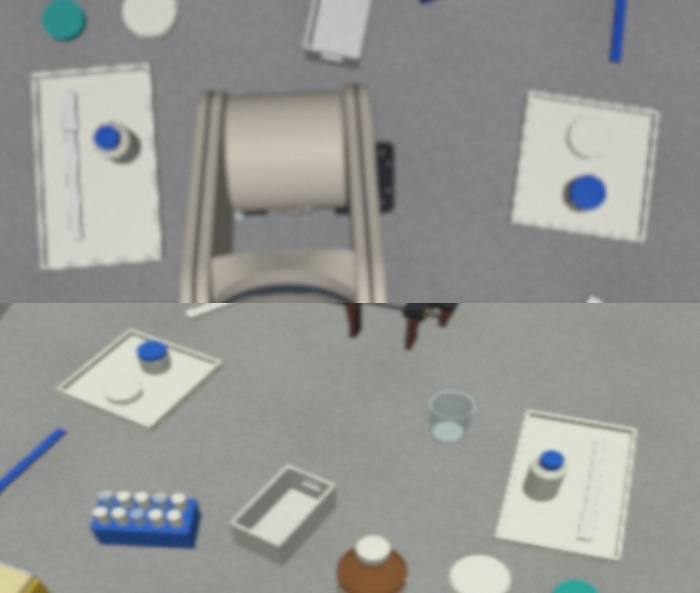

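Everything is in place: dish (588,137) and jar (587,192) in the square tray, bottle (115,140) and spatula (72,165) in the long tray, upright or flat. Beaker, rack and amber bottle are unmoved, and the gripper is clear. I'll let it rest briefly and hand in.

Call:
apply_moves:
  increments:
    - {"gripper":70,"delta_pos":[0,0,0],"dr":[0,0,0]}
    - {"gripper":70,"delta_pos":[0,0,0],"dr":[0,0,0]}
    - {"gripper":70,"delta_pos":[0,0,0],"dr":[0,0,0]}
    - {"gripper":70,"delta_pos":[0,0,0],"dr":[0,0,0]}
    - {"gripper":70,"delta_pos":[0,0,0],"dr":[0,0,0]}

```text
t: 28.62
ee_pos: [462.4, 36.1, 197.5]
orientation: [2.221, 0.001, -2.221]
ft_force: [-0.4, 0.2, 0.8]
width: 61.4
```

```bash
python3 -c "
from workcell import ctrl
print(ctrl.close_job(), ctrl.get_obs()['t'])"
```

```text
the job is handed in; nothing more can be done
the job is handed in; nothing more can be done
```

Both kits are made up and the job is handed in; no verdict was reported. The clock stood at 28.6 s at hand-in, against the 112 s limit.

**Square tray:** the jar stands upright and the dish lies flat. They are about 76 mm apart, centre to centre, and their tops measured about 50–52 mm and 21–23 mm, where 51 and 21.5 mm are expected.

**Long tray:** the spatula came out through the slot with no noticeable pull force. It lies flat about 30 mm to one side of the tray's centre line, with its top at about 13 mm, as expected. The bottle stands upright on the other side, 65 mm away across the tray, with its cap top at about 94 mm (95 mm expected).

**Left alone:** the rack matched its starting position to about 1–2 mm. The beaker matched to about 1 mm in the scene view only, because the arm hid it from the top camera. The amber bottle read within 3 mm in the top view. The look-alikes were not touched, and the gripper ended about 200 mm up, clear of everything.

**Readings that disagreed:** the gripper closed to 54 mm on the dish, not its stated 55.8 mm, but it lifted and sat level. The two cameras differ by 1–2 mm on heights, which is within the calibration.

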